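# Fit the splined gear on the strap embosser's slanted shaft

### The job

Fit the large gear with the square hub onto the slanted splined shaft of the red strap-embossing machine, hub facing outwards, and leave it released, fully home against the collar. It only drops home when its bore meshes with the splines, so it will usually have to be turned under light pressure until it does. Leave the small gear, the jar and the cutting die where they are.

Things in the scene. Friction and masses are not known exactly. Their poses are not given: they have to be found in the camera images.
- gear_mid (a point): Large aluminium gear, about 0.45 kg: toothed disc 130 mm across, 16 mm thick, with a square hub 54 mm across rising 32 mm above it (48 mm high in all). It lies flat on the bench, hub up. Point on its axis half-way up, 24 mm above the underside. z: along the axis, underside to hub top; x, y: square to the hub's flat sides, which are the place to grip.
- gear: The same gear, origin at the centre of its underside, same axes. A splined bore goes right through: four straight inner teeth, 15 mm wide, in the hub's corners (45, 135... degrees from x) leave a 32 mm circle free between their tips; between them, towards the hub's flat sides (0, 90... degrees), are slots 12 mm wide for the shaft's four splines.
- shaft_seat (a point): Centre of the collar face (62 mm across) on the machine's slanted head, where the gear's underside must come to rest. z points out along the shaft, 30 degrees from vertical, leaning roughly towards the robot; y is level. From this face four straight splines (40 mm across, 10 mm wide, 90 degrees apart) run 22 mm along z; then comes the shaft's plain round nose.
- shaft_nose (a point): Tip of the nose, 42 mm out from the collar, same axes. The nose is 29.8 mm across, its last 10 mm tapering to 16 mm. The gear slips over it and stops on the spline ends, 22 mm short of home, unless its slots meet the splines within about 4 degrees. How far the shaft is turned about its axis varies and is not told by these axes; a brake holds it against 4 N m.
- machine: The fixed red strap-embossing machine, base 240 x 220 mm, about 135 mm high at the collar; origin on the bench below the collar's centre. x points from there to its dark motor, away from the lean of the shaft. Two steel rolls lie beside the head on its y side, below 95 mm. Nothing stands above the shaft.
- spare_mid (a point): A bystander: small aluminium gear, 94 mm across, with a round 44 mm hub, 36 mm high; it lies flat on the bench. Point on its axis half-way up (18 mm).
- jar: A bystander: amber jar with a steel cap, 70 mm across, 90 mm high, standing; origin at the centre of its underside.
- die: A bystander: strap-end cutting die of strip steel, 145 x 54 x 30 mm, lying on the bench; origin at the centre of its underside.
Things that resemble listed ones, but are neither listed nor needed, are in the scene too. What is shaped like the gear but purple or yellow is not meant.

How it is judged:
At the end, for the whole second after the job is handed in: The large gear is on the shaft, hub outwards, its underside within 3.5 mm of the collar face, within 4 mm of the shaft axis and 4 degrees of square to it, released and at rest (z of gear_mid in the frame of shaft_seat between 0.021 and 0.0275 m and x of gear_mid in the frame of shaft_seat between -0.004 and 0.004 m and y of gear_mid in the frame of shaft_seat between -0.004 and 0.004 m and angle between the z axis of gear_mid and the z axis of shaft_seat, either way round below 0.07 rad and angle between gear_mid's own z axis and vertical below 1 rad and contact force between the fingers and gear below 0.1 N and linear speed of gear below 0.02 m/s); the robot touches nothing.
It fails at once if the small gear is moved by more than 20 mm (distance of spare_mid from where it was at the start of the episode above 0.02 m).
It fails at once if the jar is moved by more than 20 mm (distance of jar from where it was at the start of the episode above 0.02 m).
It fails at once if the cutting die is moved by more than 20 mm (distance of die from where it was at the start of the episode above 0.02 m).
It also fails if it takes over 64 s, if anything falls off the work surface, if the arm or the gripper's body presses on something with over 40 N, if the wrist force passes 120 N, or if a joint passes its speed limit or range.

### The arm

A 7-joint arm with a two-finger parallel gripper is mounted at the origin on the work surface. World frame = base frame: x ahead of the robot, y to its left, z up, the work surface at z = 0. Lengths are in m, angles in rad, forces in N, time in s.
With the tool pointing down it reaches from about 0.425 to 0.825 m from the base axis. Payload 3.6 kg.
Tool frame: the origin (TCP) lies at the very end of the fingers, on their centre line; the grasp point (between the pads) lies 19 mm behind it; z points along the fingers, y is the direction in which the jaws open and shut (so a half turn about z gives the same grasp; the last joint's range is limited). The gripper opens to 93 mm and grips with 3 to 60 N. Pads are 15 mm wide; open, the fingers measure 128 mm over their backs; the gripper's body (75 mm by 188 mm) begins 65 mm behind the grasp point.
Start: joints at [-1.208, 0.615, -0.013, 1.423, 0.008, 1.103, -0.04], TCP at [0.247, 0.601, 0.219] pointing down, gripper open.
Joint ranges: [-3.12, 3.12], [-0.3, 2.06], [-1.34, 1.32], [0.26, 2.42], [-1.36, 4.5], [0.01, 1.98], [-2.84, 2.84]. Speed limits (rad/s): [2.79, 2.79, 3.14, 3.14, 3.14, 3.14, 3.14].

### API

Orientations are given as a unit quaternion [x, y, z, w].
In Python, from cell import * gives the robot as it stands.
- The arm moves only by the tool send_rows, never from a script. Its argument "motion" is one flat list of numbers, 6 for each row, row after row: the shift along the tool's x, y, z in cm, then the turn, a rotation vector about the tool's x, y, z in degrees. In form: [tx, ty, tz, rx, ry, rz, tx, ty, tz, rx, ry, rz, ...]. A call has 1 to 8 rows; each row shifts and turns the pose as measured when the row begins, along the tool's axes as they then stand; what a row does not reach is not made up. A row lasts 1/10 s, in which the tool goes at most 50 mm and 8.59 degrees, less where a joint would pass 70% of its speed; a pose out of reach is approached as far as the arm can. A call is refused whole if a number of a shift passes 5 or a number of a turn 8.59, either way. A call with a gripper value outside its range is refused whole. "jaw" is the opening, from 0 (shut) to 1 (fully open), set as the call begins (left out, the last holds). The fingers move at their own pace and stop on an object; the grip force is fixed at half the most. Time passes only in rows, so rows that do not move let the fingers close. It gives the time, the measured TCP pose, the force and the opening at its end, in the units of the state.
- sense(): the state, without advancing time (a new reading comes with each control period).
- read_camera(name): name is "scene" or "top"; returns the picture (420x560x3 uint8, blue, green, red); there is no depth.
- calibration(name): a dict with "fov_y" (degrees; the focal length in pixels is half the picture's height over the tangent of half this angle, whatever the lens; pixels are square), "cx", "cy" (the principal point, pixels), "extrinsics" (4x4, takes a point from camera to world coordinates). Camera axes: x right, y down, z forward; pixel columns grow to the right and rows downward; lengths in m; the calibration is good to about 2 mm. A picture is of the moment at which its call begins. calibration takes no time and is no camera call.
- finish_job(): hands the job in, once; it reports no verdict.
Trained networks look in the newest picture that a camera, given by its name, has taken for a name from the list of things; names that differ only in an ending like _2 or _b are one class to them, and where a whole thing is asked for, a point or a joint stands for the part that bears it (a point fixed in the world has none). Each returns a list of dicts, best first, with "score" (0 to 1); they miss things now and then, are a little off and sometimes report something else, mostly with a low value. They report only what shows in the picture. A call takes as long as a camera call. They do not tell look-alikes from the thing itself.
- look_for(camera, name): "xy" ([column, row] in pixels, amid what is visible of it).
- regions_of(camera, name): "mask" (420x560 bool, what is visible of it) and "xy" ([column, row] in pixels, amid what is visible of it).
- spot_point(camera, name): "xy" ([column, row] in pixels: a listed point, or the origin of a listed thing).
The state is a dict: "time": time; "joint_pos": joint angles; "qd": joint speeds; "joint_torque": joint torques, N m; "tcp_pos": TCP position; "tool_rot": TCP orientation; "contact_force": force on the tool from outside, world axes, zero at the start; "ft_torque": the same for the moment, N m; "finger_gap": opening from 0.0 (shut) to 1.0 (fully open).
Only numpy, scipy, OpenCV 4.12 (cv2) and the standard library are available. Lean on these libraries where they do the work, as an engineer would, in place of code of your own. Each camera call takes 0.05 s, during which the arm holds its last target. There are 200 camera calls.

## Working session

There is one attempt and no reset: what is moved stays moved. The work goes in short steps, Python scripts to look and compute and a tool call to move; the robot and the scene stay as the last step left them, time stands still between calls to the robot, and variables do not carry over. Pictures are saved under pics/ and viewed, about 8 in all and at most 12, crops included, and the job is handed in when it is done.

Besides the shell and the picture viewer there is one more tool, called as a command line: name --argument value ..., lists and objects as JSON in quotes. send_rows: Moves the arm, as the interface text tells. Its arguments: {"type":"object","properties":{"motion":{"type":"array"},"jaw":{"type":"number"}},"required":["motion"]}

```bash
mkdir -p pics; cat > h.py <<'E'
from cell import *
import numpy as np, cv2
from scipy.spatial.transform import Rotation as R
def K(n):
    c=calibration(n); f=210/np.tan(np.radians(c["fov_y"]/2)); return f,c["cx"],c["cy"],np.array(c["extrinsics"])
def ray(n,xy):
    f,cx,cy,E=K(n); d=E[:3,:3]@np.array([(xy[0]-cx)/f,(xy[1]-cy)/f,1]); return E[:3,3],d/np.linalg.norm(d)
def onz(n,xy,z):
    o,d=ray(n,xy); return o+d*(z-o[2])/d[2]
def proj(n,P):
    f,cx,cy,E=K(n); p=(np.atleast_2d(P)-E[:3,3])@E[:3,:3]; return np.c_[cx+f*p[:,0]/p[:,2],cy+f*p[:,1]/p[:,2]]
def tri(a,pa,b,pb):
    (o1,d1),(o2,d2)=ray(a,pa),ray(b,pb)
    s=np.linalg.lstsq(np.c_[d1,-d2],o2-o1,rcond=None)[0]
    p,q=o1+s[0]*d1,o2+s[1]*d2; return (p+q)/2,np.linalg.norm(p-q)
E
python3 - <<'E'
from h import *
np.set_printoptions(precision=4,suppress=True)
for c in("scene","top"):
    im=read_camera(c); cv2.imwrite(f"pics/{c}0.png",im); print(c,K(c))
    for n in("gear_mid","gear","shaft_seat","shaft_nose","machine","spare_mid","jar","die"):
        print(n,[(np.round(d["xy"],1),round(d["score"],2)) for d in spot_point(c,n)])
print(sense())
E
```

```text
scene (np.float64(426.4300578703244), 282.05790883545535, 211.67776537599357, array([[-0.1627,  0.6272, -0.7616,  1.2645],
       [ 0.9866,  0.1149, -0.1161,  0.0547],
       [ 0.0147, -0.7703, -0.6375,  0.7814],
       [ 0.    ,  0.    ,  0.    ,  1.    ]]))
gear_mid [(array([129.9, 220.1]), 0.8), (array([193.6, 228.1]), 0.67), (array([209. , 189.6]), 0.56)]
gear [(array([134.9, 221.4]), 0.83), (array([190.9, 232.3]), 0.78), (array([210.1, 192.7]), 0.64), (array([325.2, 215. ]), 0.59)]
shaft_seat []
shaft_nose [(array([330., 215.]), 0.96)]
machine [(array([321.3, 270.7]), 0.9)]
spare_mid [(array([433.2, 253.2]), 0.73), (array([322.9, 272.2]), 0.56)]
jar [(array([447.3, 343.2]), 0.66)]
die [(array([144.3, 285.4]), 0.92)]
top (np.float64(387.695123296427), 278.86385035760463, 206.7086888354473, array([[-0.0023, -0.983 ,  0.1838,  0.3076],
       [-1.    ,  0.0018, -0.0028, -0.0579],
       [ 0.0024, -0.1838, -0.983 ,  1.0961],
       [ 0.    ,  0.    ,  0.    ,  1.    ]]))
gear_mid [(array([369. , 222.8]), 0.78), (array([370.8, 284.6]), 0.64), (array([429.8, 224.3]), 0.6)]
gear [(arra
[... 204 characters left out ...]
machine [(array([239.9, 196.2]), 0.79), (array([143.2, 236. ]), 0.66)]
spare_mid [(array([144. , 236.2]), 0.84)]
jar [(array([143.7, 149.4]), 0.63)]
die [(array([377.1, 159.2]), 0.84)]
{'time': 0.9, 'joint_pos': array([-1.2075,  0.6149, -0.0126,  1.4234,  0.0081,  1.1034, -0.0404]), 'qd': array([-0.0006, -0.    ,  0.0003,  0.0006,  0.0004, -0.0005, -0.0026]), 'joint_torque': array([ -0.0011, -45.8805,   0.2093, -16.6035,  -0.061 ,   0.0132,
         0.    ]), 'tcp_pos': array([0.247 , 0.6012, 0.2186]), 'tool_rot': array([ 0.1937,  0.9811, -0.    , -0.    ]), 'contact_force': array([-0.0218, -0.1882, -0.2195]), 'ft_torque': array([-0.0339, -0.0416, -0.0068]), 'finger_gap': 0.9962348055487635}
```

View pics/scene0.png

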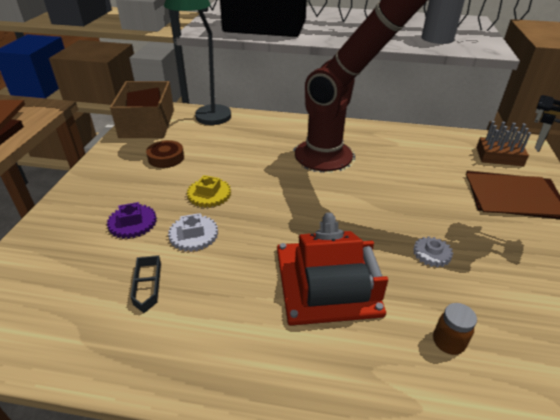

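View pics/top0.png

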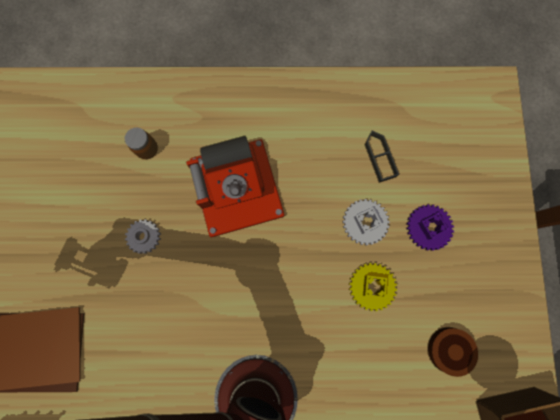

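The silver gear is at top (367,222) / scene (193,230). The shaft is at top (236,187) / scene (329,222). The purple and yellow gears are decoys.

```bash
python3 - <<'E'
from h import *
np.set_printoptions(precision=4,suppress=True)
t=cv2.imread("pics/top0.png"); s=cv2.imread("pics/scene0.png")
c=lambda im,x,y,w: cv2.resize(im[y-w:y+w,x-w:x+w],(400,400),interpolation=cv2.INTER_CUBIC)
m=np.hstack([c(t,367,222,28),c(t,236,187,28)])
cv2.imwrite("pics/crop.png",m)
m=np.hstack([c(s,193,228,32),c(s,330,225,32)])
cv2.imwrite("pics/crop2.png",m)
print(tri("top",[369,222.8],"scene",[193.6,228.1]),onz("top",[369,222.8],.024),onz("scene",[193.6,228.1],.024),onz("top",[365.9,222.3],0))
print(tri("top",[236.6,191.1],"scene",[330,215]))
for n in("shaft_nose","shaft_seat","gear_mid"):
  for k in("top","scene"):
    for f in (spot_point,look_for): print(n,k,[(np.round(d["xy"],1),round(d["score"],2)) for d in f(k,n)])
for n in("machine","gear"):
  for k in("top","scene"):
    for d in regions_of(k,n): print(n,k,d["xy"],d["score"],d["mask"].sum())
E
```

```text
(array([ 0.4619, -0.3101,  0.0174]), np.float64(0.00799555316405196)) [ 0.4619 -0.3126  0.024 ] [ 0.4692 -0.3027  0.024 ] [ 0.4668 -0.3095  0.    ]
(array([0.5208, 0.047 , 0.1649]), np.float64(0.007243095337175604))
shaft_nose top [(array([236.6, 191.1]), 0.87)]
shaft_nose top [(array([235.6, 179.9]), 0.86)]
shaft_nose scene [(array([330., 215.]), 0.96)]
shaft_nose scene [(array([326.5, 246.2]), 0.9)]
shaft_seat top [(array([236.3, 187.4]), 0.58)]
shaft_seat top [(array([232.5, 183.8]), 0.88)]
shaft_seat scene []
shaft_seat scene [(array([327.8, 245.9]), 0.91), (array([329.2, 280.1]), 0.41)]
gear_mid top [(array([369. , 222.8]), 0.78), (array([370.8, 284.6]), 0.64), (array([429.8, 224.3]), 0.6)]
gear_mid top [(array([426.2, 226.8]), 0.95), (array([365.5, 222.8]), 0.81), (array([365.8, 292.3]), 0.78), (array([231. , 181.6]), 0.46)]
gear_mid scene [(array([129.9, 220.1]), 0.8), (array([193.6, 228.1]), 0.67), (array([209. , 189.6]), 0.56)]
gear_mid scene [(array([194.3, 232.1]), 0.72), (array([207.6, 190.9]), 0.69), (array([133. , 224.3]), 0.63)]
machine top [235.9, 186.7] 0.85 6816
machine scene [328.6, 277.9] 0.87 8775
gear top [365.7, 224.3] 0.62 1504
gear top [427.7, 228.5] 0.56 1510
gear top [372.0, 282.9] 0.56 1723
gear scene [208.3, 189.6] 0.84 1038
gear scene [134.3, 220.3] 0.76 1404
```

View pics/crop.png

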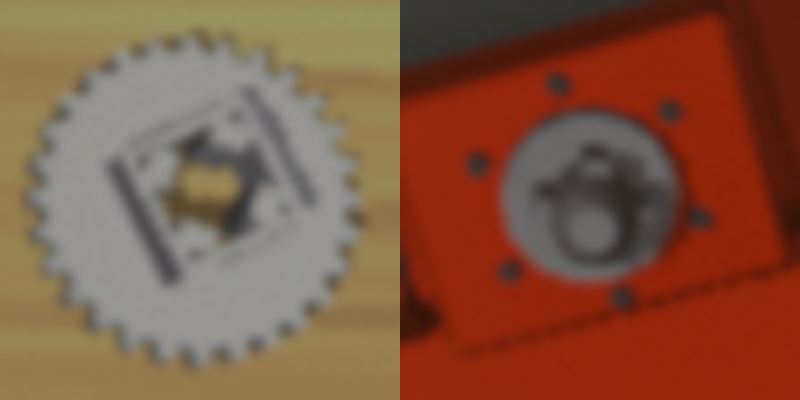

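View pics/crop2.png

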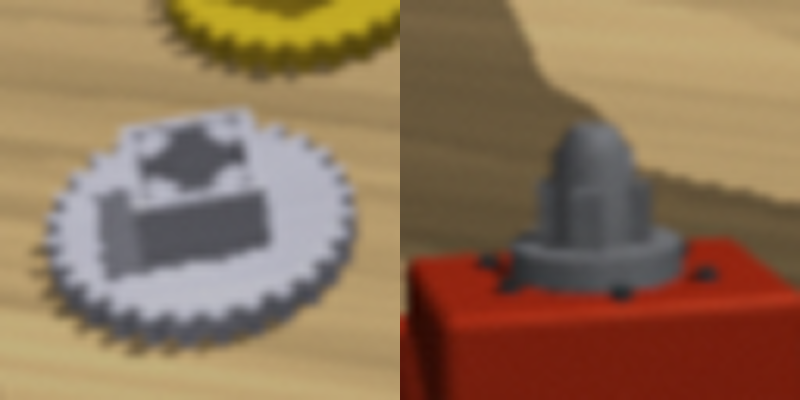

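```bash
cat > fit.py <<'E'
from h import *
from scipy.optimize import least_squares
np.set_printoptions(precision=4,suppress=True)
T=lambda u,v,o:np.array([(u+.5)/(400/56)-.5+o[0],(v+.5)/(400/56)-.5+o[1]])
S=lambda u,v,o:np.array([(u+.5)/6.25-.5+o[0],(v+.5)/6.25-.5+o[1]])
gT,sT,gS,sS=(339,194),(208,159),(161,196),(298,193)
a=np.linspace(0,2*np.pi,120); circ=lambda r,z:np.c_[r*np.cos(a),r*np.sin(a),0*a+z]
bb=lambda p:np.array([p[:,0].min(),p[:,0].max(),p[:,1].min(),p[:,1].max()])
hub=np.array([[-27,27,48],[27,27,48],[27,-27,48],[-27,-27,48]])/1e3
def gearP(p,L): return L@R.from_euler('z',p[2]).as_matrix().T+[p[0],p[1],0]
def obs(f,o,pts): return np.array([f(u,v,o) for u,v in pts])
cT=obs(T,gT,[(118,155),(245,92),(310,210),(183,275)])
cS=obs(S,gS,[(268,190),(132,207),(120,127),(248,108)])
def order(q,c): # nearest matching
    return np.concatenate([q[np.argmin(((q-x)**2).sum(1))]-x for x in c])
def gb(f,o,l,r,t,b): x=f(l,t,o);y=f(r,b,o);return np.array([x[0],y[0],x[1],y[1]])
def gres(p,cams=("top","scene")):
    r=[]
    if "top" in cams: r+=[order(proj("top",gearP(p,hub)),cT), bb(proj("top",gearP(p,circ(.065,.016))))-gb(T,gT,26,364,32,366)]
    if "scene" in cams: r+=[order(proj("scene",gearP(p,hub)),cS), (bb(proj("scene",gearP(p,circ(.065,.012))))-gb(S,gS,46,356,110,345))[:2]]
    return np.concatenate(r)
def axes(yaw):
    x=np.array([np.cos(yaw),np.sin(yaw),0]); z=np.array([0,0,np.cos(np.pi/6)])-.5*x; y=np.cross(z,[0,0,1.]);y=np.array([-np.sin(yaw),np.cos(yaw),0]); return np.c_[np.cross(y,z),y,z]
def shP(p,L): return L@axes(np.radians(15) if len(p)<4 else p[3]).T+p[:3]
tipT=T(593,228,sT)
def sres(p,cams=("top","scene")):
    r=[]
    if "top" in cams: r+=[bb(proj("top",shP(p,circ(.031,0))))-gb(T,sT,500,681,108,283), proj("top",shP(p,circ(.008,.042))).mean(0)-tipT]
    if "scene" in cams:
        r+=[bb(proj("scene",shP(p,circ(.031,0))))[:2]-gb(S,sS,512,684,0,1)[:2]] if 0 else [bb(proj("scene",shP(p,circ(.031,0))))[:2]-[S(512-400,0,sS)[0],S(684-400,0,sS)[0]]]
        r+=[[bb(proj("scene",shP(p,circ(.008,.042))))[2]-S(0,122,sS)[1]], bb(proj("scene",shP(p,circ(.0149,.027))))[:2]-[S(551-400,0,sS)[0],S(632-400,0,sS)[0]]]
    return np.concatenate(r)
E
sed -i 's/500,681,108,283/100,281,108,283/; s/T(593,228,sT)/T(193,228,sT)/' fit.py
python3 - <<'E'
from fit import *
for c in (("top",),("scene",),("top","scene")):
    g=least_squares(gres,[.465,-.31,.5],args=(c,)); print(c,"gear",g.x,np.degrees(g.x[2])%90,"rms",np.sqrt((g.fun**2).mean()))
    s=least_squares(sres,[.54,.05,.135],args=(c,)); print("   seat",s.x,"rms",np.sqrt((s.fun**2).mean()),s.fun)
t=cv2.imread("pics/top0.png"); s0=cv2.imread("pics/scene0.png")
def ov(im,cam,o,w,L):
    k=400/w; c=cv2.resize(im[o[1]:o[1]+w,o[0]:o[0]+w],(400,400),interpolation=cv2.INTER_CUBIC)
    for P,col in L:
        q=(proj(cam,P)-o+.5)*k-.5; cv2.polylines(c,[np.round(q).astype(int)],True,col,1)
    return c
def shl(ph):
    L=[(shP(s.x,circ(.031,0)),(0,255,0)),(shP(s.x,circ(.008,.042)),(255,255,0)),(shP(s.x,circ(.0149,.032)),(255,255,0))]
    for i in range(4):
        M=R.from_euler('z',ph+90*i,degrees=True).as_matrix()
        for z in(0,.022): L.append((shP(s.x,np.array([[.0145,-.005,z],[.02,-.005,z],[.02,.005,z],[.0145,.005,z]])@M.T),(255,0,0) if z else(255,0,255)))
    return L
gl=[(gearP(g.x,hub),(0,0,255)),(gearP(g.x,circ(.065,.016)),(0,255,0))]
A=np.hstack([ov(t,"top",gT,56,gl),ov(s0,"scene",gS,64,gl)])
B=np.hstack([ov(t,"top",sT,56,shl(0)),ov(s0,"scene",sS,64,shl(0))])
cv2.imwrite("pics/ov.png",cv2.resize(np.vstack([A,B]),(600,600),interpolation=cv2.INTER_AREA))
E
```

```text
('top',) gear [ 0.4682 -0.306   0.4588] 26.284767173192737 rms 0.46263171617204596
   seat [0.533  0.049  0.1689] rms 0.10873782157436078 [-0.0701 -0.0214 -0.0286 -0.1588  0.088   0.1783]
('scene',) gear [ 0.4678 -0.3065  0.4324] 24.77623578264131 rms 0.2492919307528406
   seat [0.5353 0.0521 0.1305] rms 0.3656258849772099 [-0.3395 -0.453   0.      0.2603  0.5294]
('top', 'scene') gear [ 0.4682 -0.3062  0.4464] 25.57911574371554 rms 0.39983721660616733
   seat [0.5411 0.0524 0.1354] rms 0.39244912609004967 [ 0.5504 -0.2871  0.4364 -0.5439  0.2533  0.0407 -0.3283 -0.2251 -0.0555
  0.3255  0.6995]
```

View pics/ov.png

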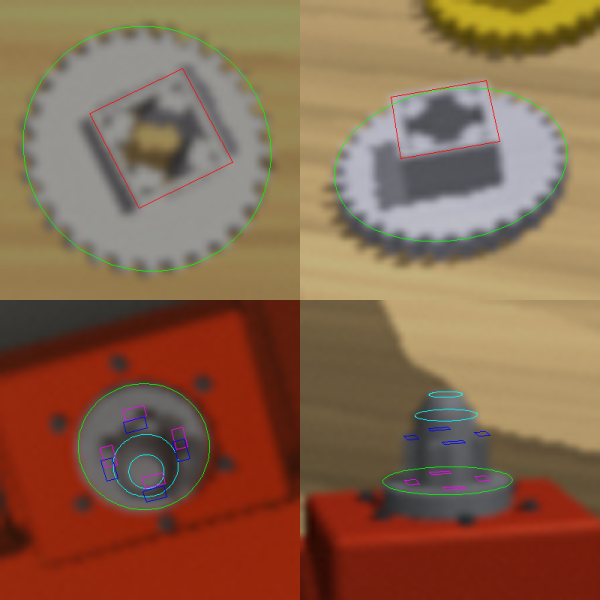

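Gear: about (0.468, −0.306), hub yaw 25.6°. Collar: about (0.541, 0.052, 0.135), with machine yaw 15° and spline phase about −16°, because the overlay front spline sits roughly 10 px right of the real one. Next, the move helper.

```bash
cat > mv.py <<'E'
from h import *
np.set_printoptions(precision=4,suppress=True)
def down(az): # tool down, tool y at azimuth az deg
    a=np.radians(az); y=np.array([np.cos(a),np.sin(a),0]); z=np.array([0,0,-1.]); return np.c_[np.cross(y,z),y,z]
def rows(poses):
    s=sense(); P,M=np.array(s["tcp_pos"]),R.from_quat(s["tool_rot"]).as_matrix()
    for p,m in poses:
        print(np.r_[np.round(M.T@(p-P)*100,2),np.round(np.degrees(R.from_matrix(M.T@m).as_rotvec()),1)].tolist()); P,M=p,m
def line(p,m,n): # straight to pose in n rows
    s=sense(); P,M=np.array(s["tcp_pos"]),R.from_quat(s["tool_rot"]); w=(M.inv()*R.from_matrix(m)).as_rotvec()
    rows([(P+(np.array(p)-P)*k/n,(M*R.from_rotvec(w*k/n)).as_matrix()) for k in range(1,n+1)])
def arc(p,az,n):
    s=sense(); P=np.array(s["tcp_pos"]); M=R.from_quat(s["tool_rot"]).as_matrix(); a0=np.degrees(np.arctan2(M[1,1],M[0,1]))
    c=lambda q:np.array([np.hypot(q[0],q[1]),np.arctan2(q[1],q[0]),q[2]]); A,B=c(P),c(p)
    L=[]
    for k in range(1,n+1):
        q=A+(B-A)*k/n; L.append((np.array([q[0]*np.cos(q[1]),q[0]*np.sin(q[1]),q[2]]),down(a0+(az-a0)*k/n)))
    rows(L)
E
python3 -c "
from mv import *
arc([.468,-.306,.20],25.6,22)"
```

```text
[-5.16, -0.62, 0.08, -0.0, -0.0, 1.9]
[-5.09, -0.86, 0.08, 0.0, 0.0, 1.9]
[-5.02, -1.09, 0.08, 0.0, 0.0, 1.9]
[-4.93, -1.32, 0.08, 0.0, 0.0, 1.9]
[-4.83, -1.54, 0.08, 0.0, 0.0, 1.9]
[-4.72, -1.75, 0.08, 0.0, 0.0, 1.9]
[-4.6, -1.96, 0.08, 0.0, 0.0, 1.9]
[-4.47, -2.16, 0.08, 0.0, 0.0, 1.9]
[-4.34, -2.35, 0.08, 0.0, 0.0, 1.9]
[-4.2, -2.54, 0.08, 0.0, 0.0, 1.9]
[-4.04, -2.71, 0.08, 0.0, 0.0, 1.9]
[-3.88, -2.88, 0.08, 0.0, 0.0, 1.9]
[-3.72, -3.04, 0.08, 0.0, 0.0, 1.9]
[-3.55, -3.19, 0.08, 0.0, 0.0, 1.9]
[-3.37, -3.33, 0.08, 0.0, 0.0, 1.9]
[-3.18, -3.46, 0.08, 0.0, 0.0, 1.9]
[-3.0, -3.58, 0.08, 0.0, 0.0, 1.9]
[-2.8, -3.7, 0.08, 0.0, 0.0, 1.9]
[-2.61, -3.8, 0.08, 0.0, 0.0, 1.9]
[-2.41, -3.89, 0.08, 0.0, 0.0, 1.9]
[-2.21, -3.97, 0.08, 0.0, 0.0, 1.9]
[-2.0, -4.04, 0.08, 0.0, 0.0, 1.9]
```

Moving up a little as I swing, to clear the nose.

send_rows --motion '[-4.6,-0.6,-0.5,0,0,1.9,-4.6,-0.8,-0.5,0,0,1.9,-4.6,-1,-0.5,0,0,1.9,-4.5,-1.2,-0.5,0,0,1.9,-4.5,-1.4,-0.5,0,0,1.9,-4.5,-1.6,0,0,0,1.9,-4.4,-1.8,0,0,0,1.9,-4.4,-2,0,0,0,1.9]'

```text
time: 2.5
tcp_pos: [0.5115, 0.3409, 0.2415]
tool_rot: [0.316, 0.949, 0.003, -0.003]
contact_force: [0.6, 0.8, -0.3]
finger_gap: 1.0
```

```bash
python3 -c "
from mv import *
s=sense();print(s['tcp_pos'],s['time'],s['joint_pos'])
arc([.468,-.306,.20],25.6,16)"
```

```text
[0.5115 0.3409 0.2415] 2.5 [-0.6596  0.5383  0.0674  1.5028 -0.0487  1.101   0.3478]
[-4.03, -1.96, 0.22, 0.2, -0.5, 1.7]
[-3.92, -2.12, 0.26, 0.0, 0.0, 1.7]
[-3.8, -2.28, 0.26, 0.0, 0.0, 1.7]
[-3.68, -2.43, 0.26, 0.0, 0.0, 1.7]
[-3.55, -2.57, 0.26, 0.0, 0.0, 1.7]
[-3.41, -2.71, 0.26, 0.0, 0.0, 1.7]
[-3.27, -2.83, 0.26, 0.0, 0.0, 1.7]
[-3.13, -2.96, 0.26, 0.0, 0.0, 1.7]
[-2.98, -3.07, 0.26, 0.0, 0.0, 1.7]
[-2.83, -3.18, 0.26, 0.0, 0.0, 1.7]
[-2.67, -3.28, 0.26, 0.0, 0.0, 1.7]
[-2.51, -3.37, 0.26, 0.0, 0.0, 1.7]
[-2.35, -3.46, 0.26, 0.0, 0.0, 1.7]
[-2.18, -3.53, 0.26, 0.0, 0.0, 1.7]
[-2.02, -3.6, 0.26, 0.0, 0.0, 1.7]
[-1.85, -3.67, 0.26, 0.0, 0.0, 1.7]
```

send_rows --motion '[-4.4,-2.1,0,0.2,-0.5,1.8,-4.3,-2.3,0,0,0,1.8,-4.2,-2.5,0,0,0,1.8,-4,-2.7,0,0,0,1.8,-3.9,-2.8,0,0,0,1.8,-3.8,-3,0.1,0,0,1.8,-3.6,-3.1,0.3,0,0,1.8,-3.4,-3.3,0.3,0,0,1.8]'

```text
time: 3.3
tcp_pos: [0.5962, -0.043, 0.2352]
tool_rot: [0.437, 0.899, 0.002, 0.004]
contact_force: [1.1, -0.1, -0.2]
finger_gap: 1.0
```

```bash
python3 -c "
from mv import *
s=sense();print(s['tcp_pos'],s['time'],s['joint_pos'])
arc([.468,-.306,.12],25.6,8)"
```

```text
[ 0.5962 -0.043   0.2352] 3.3 [-0.0703  0.5158  0.1703  1.5718 -0.098   1.0534  0.7917]
[-2.37, -2.98, 1.43, 0.4, 0.3, 1.6]
[-2.24, -3.03, 1.44, 0.0, 0.0, 1.6]
[-2.11, -3.09, 1.44, 0.0, 0.0, 1.6]
[-1.98, -3.14, 1.44, 0.0, 0.0, 1.6]
[-1.85, -3.18, 1.44, 0.0, 0.0, 1.6]
[-1.71, -3.22, 1.44, 0.0, 0.0, 1.6]
[-1.58, -3.26, 1.44, 0.0, 0.0, 1.6]
[-1.45, -3.29, 1.44, 0.0, 0.0, 1.6]
```

send_rows --motion '[-2.5,-3.2,1.4,0.4,0.3,1.7,-2.4,-3.2,1.5,0,0,1.7,-2.2,-3.3,1.5,0,0,1.7,-2.1,-3.3,1.5,0,0,1.7,-2,-3.4,1.5,0,0,1.7,-1.8,-3.4,1.5,0,0,1.7,-1.6,-3.3,1.4,0,0,1.6,-1.4,-3.3,1.4,0,0,1.6]'

```text
time: 4.1
tcp_pos: [0.4584, -0.333, 0.1171]
tool_rot: [0.545, 0.839, 0.001, 0.007]
contact_force: [0.1, -1.3, -0.5]
finger_gap: 1.0
```

```bash
python3 -c "
from mv import *
s=sense();print(s['tcp_pos'],s['time'],s['joint_pos'])
line([.468,-.306,.08],down(25.6),3)"
```

```text
[ 0.4584 -0.333   0.1171] 4.1 [ 0.4589  0.6064  0.206   1.8057 -0.1798  0.7328  1.1799]
[0.71, 0.65, 1.23, 0.2, 0.2, -0.5]
[0.7, 0.66, 1.24, 0.2, 0.2, -0.5]
[0.68, 0.67, 1.24, 0.2, 0.2, -0.5]
```

send_rows --motion '[0.7,0.7,1.2,0.2,0.2,-0.5,0.7,0.7,1.2,0.2,0.2,-0.5,0.7,0.7,1.2,0.2,0.2,-0.5,0,0,0,0,0,0,0,0,0,0,0,0]'

```text
time: 4.6
tcp_pos: [0.4659, -0.3081, 0.0777]
tool_rot: [0.537, 0.844, -0.002, -0.001]
contact_force: [0.2, -0.4, -0.3]
finger_gap: 1.003
```

```bash
python3 -c "
from mv import *
s=sense();print(s['tcp_pos'],s['time'],s['joint_pos'])
line([.468,-.306,.022],down(25.6),4)
im=read_camera('scene'); c=cv2.resize(im[160:280,130:260],(520,480)); t=read_camera('top'); d=cv2.resize(t[170:280,310:420],(280,280)); d=cv2.copyMakeBorder(d,0,200,0,0,0)
cv2.imwrite('pics/a.png',np.hstack([c,d]))"
```

```text
[ 0.4659 -0.3081  0.0777] 4.6 [ 0.4189  0.6599  0.1936  1.8443 -0.1866  0.6577  1.1591]
[0.02, 0.08, 1.39, -0.1, 0.0, -0.1]
[0.02, 0.08, 1.39, -0.1, 0.0, -0.1]
[0.02, 0.07, 1.39, -0.1, 0.0, -0.1]
[0.02, 0.07, 1.39, -0.1, 0.0, -0.1]
```

View pics/a.png

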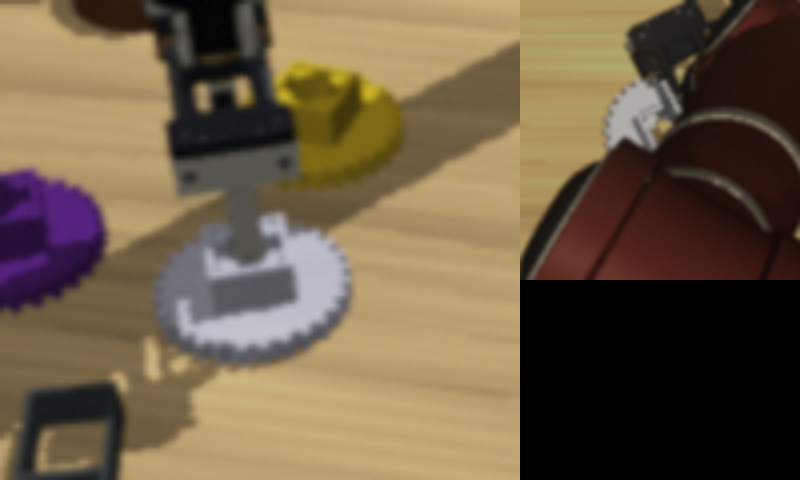

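The gripper is over the hub and aligned with it. Descending.

send_rows --motion '[0.0,0.1,1.4,0,0,0,0,0.1,1.4,0,0,0,0,0.1,1.3,0,0,0,0,0,0.9,0,0,0,0,0,0.3,0,0,0]'

```text
time: 5.2
tcp_pos: [0.4703, -0.308, 0.0228]
tool_rot: [0.537, 0.844, -0.002, 0.001]
contact_force: [-0.1, -0.0, 0.0]
finger_gap: 1.001
```

send_rows --motion '[0,0,0,0,0,0,0,0,0,0,0,0,0,0,0,0,0,0,0,0,0,0,0,0,0,0,0,0,0,0,0,0,0,0,0,0]' --jaw 0.45

```text
time: 5.8
tcp_pos: [0.4695, -0.309, 0.0231]
tool_rot: [0.537, 0.844, -0.003, 0.001]
contact_force: [-1.2, -0.3, -2.5]
finger_gap: 0.58
```

```bash
python3 -c "
from mv import *
s=sense();print(s)
line([.468,-.306,.024],down(25.6),1)"
```

```text
{'time': 5.8, 'joint_pos': array([ 0.4346,  0.7466,  0.1663,  1.87  , -0.2093,  0.539 ,  1.1741]), 'qd': array([-0.001 , -0.004 ,  0.0024,  0.0012, -0.0003, -0.0041, -0.0004]), 'joint_torque': array([ -0.4994, -45.0137,   2.1239, -10.0183,  -0.0906,   0.0556,
        -0.0027]), 'tcp_pos': array([ 0.4695, -0.309 ,  0.0231]), 'tool_rot': array([ 0.5371,  0.8435, -0.0029,  0.0013]), 'contact_force': array([-1.1624, -0.2799, -2.5037]), 'ft_torque': array([-0.1648,  0.0453,  0.0096]), 'finger_gap': 0.5804521452683138}
[0.33, -0.01, -0.09, -0.2, 0.3, -0.6]
```

send_rows --motion '[0,0,0,0,0,0,0,0,0,0,0,0,0,0,0,0,0,0,0,0,0,0,0,0]' --jaw 1

```text
time: 6.2
tcp_pos: [0.4705, -0.309, 0.0237]
tool_rot: [0.537, 0.844, -0.003, 0.002]
contact_force: [0.8, -1.0, -0.6]
finger_gap: 0.872
```

send_rows --motion '[0,0,0,0,0,8.5,0,0,0,0,0,8.5,0,0,0,0,0,8.5,0,0,0,0,0,8.5,0,0,0,0,0,8.5,0,0,0,0,0,8.5,0,0,0,0,0,8.5,0,0,0,0,0,8.5]'

```text
time: 7.0
tcp_pos: [0.4725, -0.3083, 0.0245]
tool_rot: [0.92, 0.391, 0.001, 0.004]
contact_force: [0.5, 0.1, 0.3]
finger_gap: 0.996
```

```bash
python3 -c "
from mv import *
s=sense();print(s['tcp_pos'],s['finger_gap'],s['joint_pos'],s['contact_force'])
M=R.from_quat([ 0.5371,  0.8435, -0.0029,  0.0013]).as_matrix();a=np.degrees(np.arctan2(M[1,1],M[0,1]));print(a)
line([.4695,-.309,.023],down(a-90),4)"
```

```text
[ 0.4725 -0.3083  0.0245] 0.9961194740850439 [ 0.2384  0.793   0.4862  1.8739 -0.6088  0.6182  0.3406] [0.4992 0.0648 0.2958]
25.025443697974957
[-0.07, -0.04, 0.04, 0.1, -0.0, 5.3]
[-0.07, -0.04, 0.04, 0.1, -0.0, 5.3]
[-0.07, -0.03, 0.04, 0.1, -0.0, 5.3]
[-0.07, -0.02, 0.04, 0.1, -0.0, 5.3]
```

send_rows --motion '[-0.1,-0.05,0,0,0,5.3,-0.1,-0.05,0,0,0,5.3,-0.1,0,0,0,0,5.3,0,0,0.1,0,0,5.2,0,0,0,0,0,0]'

```text
time: 7.5
tcp_pos: [0.4713, -0.308, 0.0233]
tool_rot: [0.978, 0.209, 0.003, 0.003]
contact_force: [-0.1, 0.8, -0.5]
finger_gap: 1.001
```

```bash
python3 -c "
from mv import *
s=sense();print(s['tcp_pos'],s['finger_gap'],s['joint_pos'],s['contact_force'])
line([.4695,-.309,.023],down(-64.97),1)"
```

```text
[ 0.4713 -0.308   0.0233] 1.0010123260451511 [ 0.1831  0.8187  0.5851  1.8804 -0.722   0.6563  0.0646] [-0.1425  0.7596 -0.468 ]
[-0.21, 0.01, 0.03, 0.4, -0.2, -0.9]
```

send_rows --motion '[-0.2,0,0,0.4,-0.2,-0.9,0,0,0,0,0,0]'

```text
time: 7.7
tcp_pos: [0.4697, -0.3086, 0.0233]
tool_rot: [0.976, 0.22, 0.0, -0.0]
contact_force: [-0.4, 0.2, -0.2]
finger_gap: 0.998
```

send_rows --motion '[0,0,0,0,0,0,0,0,0,0,0,0,0,0,0,0,0,0,0,0,0,0,0,0,0,0,0,0,0,0,0,0,0,0,0,0,0,0,0,0,0,0]' --jaw 0

```text
time: 8.4
tcp_pos: [0.4691, -0.3075, 0.0235]
tool_rot: [0.975, 0.221, 0.0, -0.002]
contact_force: [1.3, -1.6, -0.7]
finger_gap: 0.578
```

```bash
python3 -c "
from mv import *
s=sense();print(s)
M=R.from_quat(s['tool_rot']).as_matrix();print(np.degrees(np.arctan2(M[1,1],M[0,1])), M[:,2])
line([.4695,-.309,.023],down(-64.97),1)"
```

```text
{'time': 8.4, 'joint_pos': array([ 0.1895,  0.8183,  0.5805,  1.8767, -0.71  ,  0.6669,  0.0803]), 'qd': array([-0.0005, -0.0013,  0.0002,  0.0002,  0.0017,  0.002 , -0.0003]), 'joint_torque': array([ -0.2222, -43.052 ,   7.3488,  -8.5325,  -0.045 ,   0.119 ,
         0.0008]), 'tcp_pos': array([ 0.4691, -0.3075,  0.0235]), 'tool_rot': array([ 0.9753,  0.2208,  0.0004, -0.0018]), 'contact_force': array([ 1.3014, -1.6353, -0.6712]), 'ft_torque': array([-0.0289,  0.1534,  0.0023]), 'finger_gap': 0.5781977268615485}
-64.48380011520503 [ 0.      0.0038 -1.    ]
[-0.03, 0.15, 0.05, -0.2, -0.1, 0.5]
```

Gripped squarely: 54 mm gap, and the gear is centred in both directions. Lifting and planning the swing.

```bash
cat >> mv.py <<'E'
from fit import axes
SEAT=np.array([.5411,.0524,.1354]); A=axes(np.radians(15))
def shaft(phi,h,dx=0,dy=0,off=.0235): # TCP pose: gear underside h above collar
    p=np.radians(phi); y=np.cos(p)*A[:,0]+np.sin(p)*A[:,1]; z=-A[:,2]
    return SEAT+A@[dx,dy,h+off], np.c_[np.cross(y,z),y,z]
def arc2(p,m,n):
    s=sense(); P=np.array(s["tcp_pos"]); M=R.from_quat(s["tool_rot"]); w=(M.inv()*R.from_matrix(m)).as_rotvec()
    c=lambda q:np.array([np.hypot(q[0],q[1]),np.arctan2(q[1],q[0]),q[2]]); a,b=c(P),c(p); L=[]
    for k in range(1,n+1):
        q=a+(b-a)*k/n; L.append((np.array([q[0]*np.cos(q[1]),q[0]*np.sin(q[1]),q[2]]),(M*R.from_rotvec(w*k/n)).as_matrix()))
    rows(L)
def rep(off=.0235):
    s=sense(); P,M=np.array(s["tcp_pos"]),R.from_quat(s["tool_rot"]).as_matrix(); q=A.T@(P-SEAT); y=A.T@M[:,1]
    print("t",s["time"],"shaft-frame dx dy mm",q[:2]*1e3,"h",(q[2]-off)*1e3,"phi",np.degrees(np.arctan2(y[1],y[0])),"tilt xy deg",np.degrees((A.T@M[:,2])[:2]),"gap",s["finger_gap"])
    print(" q",s["joint_pos"],"F shaft",A.T@s["contact_force"],"T",A.T@s["ft_torque"])
E
echo
```

send_rows --motion '[0,0,-1,0,0,0,0,0,-2,0,0,0,0,0,-3,0,0,0,0,0,-4,0,0,0,0,0,-4,0,0,0,0,0,-4,0,0,0,0,0,-4,0,0,0]'

```text
time: 9.1
tcp_pos: [0.4646, -0.3034, 0.2424]
tool_rot: [0.975, 0.22, -0.009, -0.01]
contact_force: [1.0, -0.3, -5.2]
finger_gap: 0.58
```

```bash
python3 -c "
from mv import *
rep(); p,m=shaft(-16,.075); print(p)
arc2(p+[0,0,.02],m,16)"
```

```text
t 9.1 shaft-frame dx dy mm [ -90.2306 -323.8729] h 152.1939995356422 phi -81.62884373308721 tilt xy deg [-29.4592   1.1538] gap 0.5800405254678336
 q [ 0.0399  0.5615  0.8176  1.663  -0.4373  1.1389 -0.1492] F shaft [-1.8454 -0.5679 -4.8879] T [-0.0789  0.0538  0.0401]
[0.4935 0.0397 0.2207]
[1.72, -1.54, 0.02, -1.4, 1.5, -3.9]
[1.74, -1.49, 0.03, -1.4, 1.5, -3.9]
[1.77, -1.43, 0.04, -1.4, 1.5, -3.9]
[1.79, -1.38, 0.04, -1.4, 1.5, -3.9]
[1.81, -1.33, 0.04, -1.4, 1.5, -3.9]
[1.83, -1.27, 0.04, -1.4, 1.5, -3.9]
[1.85, -1.22, 0.04, -1.4, 1.5, -3.9]
[1.87, -1.16, 0.04, -1.4, 1.5, -3.9]
[1.89, -1.1, 0.04, -1.4, 1.5, -3.9]
[1.9, -1.04, 0.04, -1.4, 1.5, -3.9]
[1.92, -0.99, 0.03, -1.4, 1.5, -3.9]
[1.93, -0.93, 0.03, -1.4, 1.5, -3.9]
[1.94, -0.87, 0.02, -1.4, 1.5, -3.9]
[1.95, -0.8, 0.01, -1.4, 1.5, -3.9]
[1.96, -0.74, 0.0, -1.4, 1.5, -3.9]
[1.97, -0.68, -0.0, -1.4, 1.5, -3.9]
```

send_rows --motion '[1.8,-1.5,-0.2,-1.4,1.5,-3.9,1.8,-1.5,-0.2,-1.4,1.5,-3.9,1.8,-1.4,-0.2,-1.4,1.5,-3.9,1.8,-1.4,0,-1.4,1.5,-3.9,1.8,-1.3,0,-1.4,1.5,-3.9,1.8,-1.3,0,-1.4,1.5,-3.9,1.9,-1.2,0,-1.4,1.5,-3.9,1.9,-1.2,0,-1.4,1.5,-3.9]'

```text
time: 9.9
tcp_pos: [0.5046, -0.1286, 0.2545]
tool_rot: [0.869, 0.476, 0.117, 0.067]
contact_force: [0.9, 0.3, -5.2]
finger_gap: 0.578
```

```bash
python3 -c "
from mv import *
rep(); p,m=shaft(-16,.075); print(sense()['tcp_pos'])
arc2(p+[0,0,.02],m,8)"
```

```text
t 9.9 shaft-frame dx dy mm [ -11.6089 -165.4234] h 120.66969817556098 phi -47.37805781240648 tilt xy deg [-14.8549  -4.2061] gap 0.5776994955394728
 q [-0.2548  0.3041  0.6571  1.9747 -0.428   0.7071  0.0846] F shaft [-1.8121  0.062  -4.9419] T [ 0.1532  0.6473 -0.1026]
[ 0.5046 -0.1286  0.2545]
[1.88, -1.06, 0.2, -1.3, 1.4, -3.8]
[1.9, -1.01, 0.2, -1.3, 1.4, -3.8]
[1.91, -0.96, 0.2, -1.3, 1.4, -3.8]
[1.92, -0.91, 0.19, -1.3, 1.4, -3.8]
[1.93, -0.86, 0.19, -1.3, 1.4, -3.8]
[1.94, -0.81, 0.18, -1.3, 1.4, -3.8]
[1.94, -0.75, 0.17, -1.3, 1.4, -3.8]
[1.95, -0.7, 0.16, -1.3, 1.4, -3.8]
```

send_rows --motion '[1.9,-1.1,0.1,-1.3,1.4,-3.8,1.9,-1,0.1,-1.3,1.4,-3.8,1.9,-1,0.1,-1.3,1.4,-3.8,1.9,-0.9,0.2,-1.3,1.4,-3.8,1.9,-0.9,0.2,-1.3,1.4,-3.8,1.9,-0.8,0.2,-1.3,1.4,-3.8,1.9,-0.8,0.2,-1.3,1.4,-3.8,1.8,-0.7,0.2,-1.3,1.4,-3.8]'

```text
time: 10.7
tcp_pos: [0.475, 0.0445, 0.2352]
tool_rot: [0.683, 0.687, 0.217, 0.119]
contact_force: [-0.2, 0.3, -5.7]
finger_gap: 0.58
```

```bash
python3 -c "
from mv import *
rep(); p,m=shaft(-16,.065); print(sense()['tcp_pos'])
line(p,m,3)"
```

```text
t 10.7 shaft-frame dx dy mm [-7.1681  9.4961] h 95.91293722025068 phi -14.858340199802097 tilt xy deg [-1.3613  0.6991] gap 0.5797549705213397
 q [-0.309   0.1613  0.2786  2.2851 -0.653   0.2645  0.5569] F shaft [-2.8898  0.3535 -4.856 ] T [-0.0296  1.1034  0.0823]
[0.475  0.0445 0.2352]
[-0.25, 0.34, 1.02, -0.5, -0.1, 0.4]
[-0.25, 0.33, 1.02, -0.5, -0.1, 0.4]
[-0.24, 0.32, 1.03, -0.5, -0.1, 0.4]
```

send_rows --motion '[-0.25,0.3,1,-0.5,-0.1,0.4,-0.25,0.3,1,-0.5,-0.1,0.4,-0.2,0.3,0.9,-0.5,-0.1,0.4,0,0,0,0,0,0,0,0,0,0,0,0]'

```text
time: 11.2
tcp_pos: [0.4868, 0.0427, 0.2077]
tool_rot: [0.69, 0.679, 0.221, 0.12]
contact_force: [-0.5, 0.2, -4.9]
finger_gap: 0.58
```

```bash
cat > ovl.py <<'E'
from mv import *
def snap(fn,off=.0235,ph=-16,h0=None):
    s=sense();P=np.array(s["tcp_pos"]);M=R.from_quat(s["tool_rot"]).as_matrix()
    G=lambda L:P+(L*[1,-1,-1]+[0,0,off])@M.T   # gear frame: z back along the tool
    o=[]
    for cam,(x,y,w) in(("scene",(280,150,90)),("top",(190,140,90))):
        im=read_camera(cam); c=cv2.resize(im[y:y+w,x:x+w],(400,400),interpolation=cv2.INTER_CUBIC)
        for L,col in((G(circ(.065,.016)),(0,255,0)),(G(circ(.065,0)),(0,200,200)),(G(hub),(0,0,255)),(SEAT+circ(.031,0)@A.T,(255,0,255)),(SEAT+circ(.008,.042)@A.T,(255,255,0))):
            q=(proj(cam,L)-[x,y]+.5)*400/w; cv2.polylines(c,[np.round(q).astype(int)],True,col,1)
        o.append(c)
    cv2.imwrite(fn,np.hstack(o))
from fit import circ,hub
E
python3 -c "
from ovl import *
rep(); p,m=shaft(-16,.047); print(sense()['tcp_pos'])
line(p,m,3); snap('pics/b.png')"
```

```text
t 11.2 shaft-frame dx dy mm [-11.4458   4.6485] h 66.60698002864288 phi -16.014962070989426 tilt xy deg [-0.8691  0.5099] gap 0.5796151150653549
 q [-0.1374  0.2282  0.09    2.3068 -0.8735  0.169   0.7633] F shaft [-2.8464  0.3404 -3.9799] T [-0.0444  1.0906  0.0156]
[0.4868 0.0427 0.2077]
[-0.05, 0.42, 0.65, -0.3, -0.1, -0.0]
[-0.05, 0.42, 0.65, -0.3, -0.1, -0.0]
[-0.04, 0.41, 0.65, -0.3, -0.1, -0.0]
```

View pics/b.png

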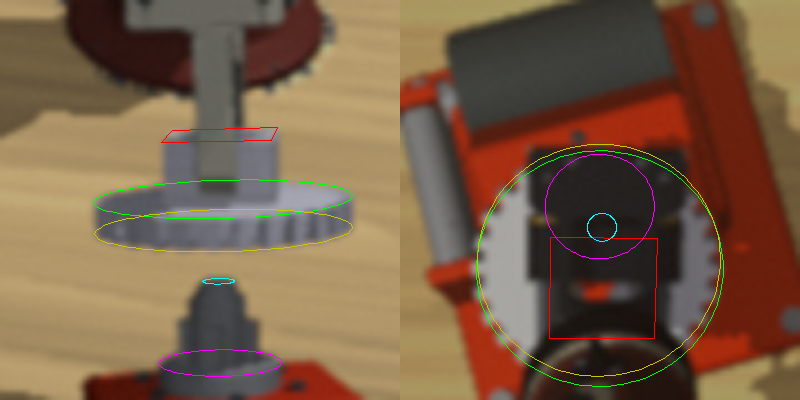

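The overlay agrees with the gear and nose outlines to about 1 px. Centring it above the nose.

send_rows --motion '[-0.05,0.5,0.4,-0.3,-0.1,0,-0.05,0.5,0.6,-0.3,-0.1,0,-0.05,0.4,0.6,-0.3,-0.1,0,0,0,0.2,0,0,0,0,0,0,0,0,0]'

```text
time: 11.8
tcp_pos: [0.5108, 0.0436, 0.1996]
tool_rot: [0.688, 0.677, 0.226, 0.129]
contact_force: [0.3, -0.1, -4.3]
finger_gap: 0.58
```

```bash
python3 -c "
from ovl import *
rep(); p,m=shaft(-16,.030)
line(p,m,3)"
```

```text
t 11.8 shaft-frame dx dy mm [ 4.7585 -0.6497] h 47.90452085727227 phi -15.901988227115119 tilt xy deg [ 0.2068 -0.1108] gap 0.5798831343999776
 q [-0.062   0.275  -0.0084  2.28   -0.9423  0.114   0.8289] F shaft [-1.893  -0.2099 -3.8762] T [-0.0648  1.1849  0.0034]
[-0.02, -0.16, 0.6, 0.1, 0.0, 0.0]
[-0.02, -0.16, 0.6, 0.1, 0.0, 0.0]
[-0.02, -0.16, 0.6, 0.1, 0.0, 0.0]
```

q6 is at 0.114, close to its 0.01 limit. I'll identify the kinematics before going on.

```bash
cat > kin.py <<'E'
from mv import *
import itertools
from scipy.optimize import least_squares
s=sense()
D=[([-1.2075,.6149,-.0126,1.4234,.0081,1.1034,-.0404],[.247,.6012,.2186],[.1937,.9811,0,0]),
([-.6596,.5383,.0674,1.5028,-.0487,1.101,.3478],[.5115,.3409,.2415],[.316,.949,.003,-.003]),
([.1895,.8183,.5805,1.8767,-.71,.6669,.0803],[.4691,-.3075,.0235],[.9753,.2208,.0004,-.0018]),
([-.062,.275,-.0084,2.28,-.9423,.114,.8289],[.5108,.0436,.1996],[.688,.677,.226,.129])]
def fk(q,L,sg):
    p=np.zeros(3);M=R.identity();k=0
    for i,ax in enumerate("zyzyzyz"):
        if i in(0,2,4,6): M=M*R.from_euler('z',sg[i]*q[i])
        else: M=M*R.from_euler('y',sg[i]*q[i])
        if i in(0,2,4,6): p=p+M.apply([0,0,L[i//2]])
    return p,M
def best():
    out=[]
    for t in itertools.product((1,-1),repeat=4):
        sg=[t[0],1,t[1],1,t[2],1,t[3]]
        Ms=[(fk(q,[0]*4,sg)[1].inv()*R.from_quat(o)) for q,p,o in D]
        C=R.concatenate(Ms).mean(); e=max((C.inv()*m).magnitude() for m in Ms)
        r=least_squares(lambda L:np.concatenate([fk(q,L,sg)[0]-p for q,p,o in D]),[.3,.4,.4,.2])
        out.append((e,abs(r.fun).max(),sg,r.x,C))
    return min(out,key=lambda x:x[0]+x[1])
e,pe,SG,LL,C=best()
lo=np.array([-3.12,-.3,-1.34,.26,-1.36,.01,-2.84]);hi=np.array([3.12,2.06,1.32,2.42,4.5,1.98,2.84])
def ik(p,m,q0,w=.02):
    T=R.from_matrix(m)
    f=lambda q:np.r_[(fk(q,LL,SG)[0]-p)*20,(T.inv()*fk(q,LL,SG)[1]*C).as_rotvec()*5,w*(q-q0)]
    r=least_squares(f,np.clip(q0,lo+1e-3,hi-1e-3),bounds=(lo,hi)); return r.x,np.linalg.norm(f(r.x)[:6])
E
python3 -c "
from kin import *
print(e,pe,SG,LL,C.as_euler('xyz',degrees=True))
q=np.array(sense()['joint_pos'])
for phi in(-16,74,-106):
  print(phi)
  for seed in (q,np.r_[q[:4],q[4]+np.pi,.1,q[6]-np.pi],np.r_[q[:4],0,.1,0],np.r_[q[:4],1.57,.1,-1.57]):
   print('seed')
   qq=seed
   for h in(.045,.03,.02,.01,0):
    p,m=shaft(phi,h); qq,er=ik(p,m,qq,.005); print(h,qq,round(er,4))
"
```

```text
0.0005513297353806968 0.020260509125597126 [-1, 1, -1, 1, -1, 1, -1] [0.2683 0.532  0.3878 0.3049] [ 0.0066 -0.0065 89.993 ]
-16
seed
0.045 [ 0.014   0.2743 -0.0307  2.2745 -0.9494  0.1416  0.8836] 0.0
0.03 [ 0.0991  0.3134 -0.1435  2.2728 -0.9946  0.0872  0.9302] 0.0
0.02 [ 0.1562  0.3417 -0.2215  2.2709 -1.0097  0.0469  0.9476] 0.0
0.01 [ 0.1985  0.3709 -0.2826  2.2683 -1.2447  0.01    1.1855] 0.0005
0 [ 0.181   0.3927 -0.2662  2.256  -1.36    0.01    1.3006] 0.0517
seed
0.045 [ 0.7069  0.399  -0.9318  2.2745  1.2414  0.2495 -1.284 ] 0.0001
0.03 [ 0.6341  0.4202 -0.8519  2.2728  1.372   0.2298 -1.411 ] 0.0
0.02 [ 0.5987  0.4397 -0.8164  2.2709  1.4718  0.2269 -1.5078] 0.0
0.01 [ 0.5812  0.4663 -0.8063  2.2684  1.5716  0.2392 -1.6031] 0.0
0 [ 0.5752  0.4978 -0.8125  2.2653  1.6568  0.2623 -1.6821] 0.0
seed
0.045 [ 0.2855  0.2896 -0.3647  2.2745 -0.1086  0.0835  0.0498] 0.0
0.03 [ 0.2521  0.3251 -0.3358  2.2728 -0.1052  0.048   0.0465] 0.0
0.02 [ 0.233   0.349  -0.3195  2.2709 -0.1042  0.0252  0.0457] 0.0
0.01 [ 0.1991  0.3709 -0.2833  2.268  -1.1691  0.01    1.1099] 0.0023
0 [ 0.181
[... 2460 characters left out ...]
84  ] 0.0552
seed
0.045 [ 0.0601  0.2751 -0.0872  2.2745 -0.8676  0.1278 -0.768 ] 0.0
0.03 [ 0.1296  0.3149 -0.1819  2.2728 -0.8961  0.0762 -0.7382] 0.0
0.02 [ 0.172   0.343  -0.2419  2.2709 -0.9043  0.0405 -0.728 ] 0.0
0.01 [ 0.1978  0.3708 -0.2819  2.2683 -1.2337  0.01   -0.3965] 0.0007
0 [ 0.1802  0.3926 -0.2655  2.256  -1.36    0.01   -0.2704] 0.0516
seed
0.045 [ 0.432   0.3109 -0.5508  2.2745  0.6107  0.1011 -2.2361] 0.0
0.03 [ 0.3335  0.3359 -0.4402  2.2728  0.6285  0.059  -2.2547] 0.0
0.02 [ 0.274   0.354  -0.3725  2.2709  0.6337  0.0311 -2.2611] 0.0
0.01 [ 0.2337  0.3749 -0.3284  2.2682  1.2115  0.01   -2.8397] 0.0012
0 [ 0.2153  0.3965 -0.3112  2.2553  1.2121  0.01   -2.84  ] 0.0552
```

```bash
cat > kin.py <<'E'
from mv import *
from scipy.optimize import least_squares
D=[([-1.2075,.6149,-.0126,1.4234,.0081,1.1034,-.0404],[.247,.6012,.2186]),
([-.6596,.5383,.0674,1.5028,-.0487,1.101,.3478],[.5115,.3409,.2415]),
([-.0703,.5158,.1703,1.5718,-.098,1.0534,.7917],[.5962,-.043,.2352]),
([.4589,.6064,.206,1.8057,-.1798,.7328,1.1799],[.4584,-.333,.1171]),
([.2384,.793,.4862,1.8739,-.6088,.6182,.3406],[.4725,-.3083,.0245]),
([.1895,.8183,.5805,1.8767,-.71,.6669,.0803],[.4691,-.3075,.0235]),
([.0399,.5615,.8176,1.663,-.4373,1.1389,-.1492],[.4646,-.3034,.2424]),
([-.2548,.3041,.6571,1.9747,-.428,.7071,.0846],[.5046,-.1286,.2545]),
([-.309,.1613,.2786,2.2851,-.653,.2645,.5569],[.475,.0445,.2352]),
([-.062,.275,-.0084,2.28,-.9423,.114,.8289],[.5108,.0436,.1996])]
SG=[-1,1,-1,1,-1,1,-1]; C=R.from_euler('z',90,degrees=True)
def fk(q,L):
    p=np.zeros(3);M=R.identity()
    for i in range(7):
        M=M*R.from_euler('zy'[i%2],SG[i]*q[i])
        p=p+M.apply([L[i],0,L[7+i//2] if i%2==0 else 0])
    return p,M*C
_r=least_squares(lambda L:np.concatenate([fk(q,L)[0]-p for q,p in D]+[.001*np.array(L[:7])]),[0]*7+[.3,.5,.4,.3])
LL=_r.x
lo=np.array([-3.12,-.3,-1.34,.26,-1.36,.01,-2.84]);hi=np.array([3.12,2.06,1.32,2.42,4.5,1.98,2.84])
def jac(q):
    J=np.zeros((6,7));p,M=fk(q,LL)
    for i in range(7):
        d=np.zeros(7);d[i]=1e-5;a,b=fk(q+d,LL);J[:3,i]=(a-p)/1e-5;J[3:,i]=(b*M.inv()).as_rotvec()/1e-5
    return J
def go(q,p,m,n=20,lam=1e-3,bias=None,kb=0.):
    """min-norm tracking to pose in n steps"""
    p0,M0=fk(q,LL);w=(M0.inv()*R.from_matrix(m)).as_rotvec()
    for k in range(1,n+1):
        for _ in range(3):
            P,M=fk(q,LL);T=M0*R.from_rotvec(w*k/n)
            e=np.r_[p0+(np.array(p)-p0)*k/n-P,(T*M.inv()).as_rotvec()];J=jac(q)
            Jp=J.T@np.linalg.inv(J@J.T+lam**2*np.eye(6)); dq=Jp@e
            if bias is not None and _==0: dq+=(np.eye(7)-Jp@J)@(bias-q)*kb
            q=np.clip(q+dq,lo,hi)
    return q,np.linalg.norm(e)
E
python3 -c "
from kin import *
print(LL,abs(_r.fun).max())
a=np.array([.4189,.6599,.1936,1.8443,-.1866,.6577,1.1591])
# observed: descend then grip then rotate
q,_=go(a,[.4703,-.308,.0228],down(25.03)); print('descend',q,'obs .4346 .7466 .1663 1.87 -.2093 .539 1.1741')
q,_=go(np.array([.4346,.7466,.1663,1.87,-.2093,.539,1.1741]),[.4725,-.3083,.0245],R.from_quat([.92,.391,.001,.004]).as_matrix()); print('rot',q,'obs',D[4][0])
q,_=go(np.array(D[5][0]),*[D[6][1],R.from_quat([.975,.22,-.009,-.01]).as_matrix()]); print('lift',q,'obs',D[6][0])
"
```

```text
Traceback (most recent call last):
NameError: name '_r' is not defined
```

```bash
cat > t.py <<'E'
from kin import *
import kin
print(LL,abs(kin._r.fun).max())
def test(n,lam,b,kb):
    print("bias",kb)
    q,_=go(np.array([.4189,.6599,.1936,1.8443,-.1866,.6577,1.1591]),[.4703,-.308,.0228],down(25.03),n//2,lam,b,kb); print('descend',q,'obs .4346 .7466 .1663 1.87 -.2093 .539 1.1741')
    q,_=go(np.array([.4346,.7466,.1663,1.87,-.2093,.539,1.1741]),[.4725,-.3083,.0245],R.from_quat([.92,.391,.001,.004]).as_matrix(),n,lam,b,kb); print('rot',q,'obs',D[4][0])
    q,_=go(np.array(D[5][0]),*[D[6][1],R.from_quat([.975,.22,-.009,-.01]).as_matrix()],n,lam,b,kb); print('lift',q,'obs',D[6][0])
    q,_=go(np.array(D[7][0]),*[D[8][1],R.from_quat([.683,.687,.217,.119]).as_matrix()],n,lam,b,kb); print('sw',q,'obs',D[8][0])
    q,_=go(np.array(D[8][0]),*[D[9][1],R.from_quat([.688,.677,.226,.129]).as_matrix()],n,lam,b,kb); print('fin',q,'obs',D[9][0])
test(16,1e-3,None,0)
test(16,5e-2,None,0)
test(16,1e-3,np.array([-1.208,.615,-.013,1.423,.008,1.103,-.04]),.03)
E
python3 t.py
```

```text
[-0.0027 -0.0341  0.0153  0.0055 -0.0039 -0.0276  0.0183  0.2709  0.5672
  0.3721  0.3568] 0.021488044367459352
bias 0
descend [ 0.4334  0.7403  0.1606  1.8938 -0.2172  0.5242  1.1781] obs .4346 .7466 .1663 1.87 -.2093 .539 1.1741
rot [ 0.2534  0.7897  0.4617  1.8689 -0.579   0.6107  0.3125] obs [0.2384, 0.793, 0.4862, 1.8739, -0.6088, 0.6182, 0.3406]
lift [ 0.0484  0.5636  0.807   1.6523 -0.4329  1.1436 -0.1551] obs [0.0399, 0.5615, 0.8176, 1.663, -0.4373, 1.1389, -0.1492]
sw [-0.3558  0.1638  0.3243  2.2861 -0.6759  0.2663  0.5745] obs [-0.309, 0.1613, 0.2786, 2.2851, -0.653, 0.2645, 0.5569]
fin [-0.1269  0.2756  0.0698  2.2736 -1.0057  0.1374  0.8897] obs [-0.062, 0.275, -0.0084, 2.28, -0.9423, 0.114, 0.8289]
bias 0
descend [ 0.4334  0.7403  0.1606  1.8938 -0.2172  0.5242  1.1781] obs .4346 .7466 .1663 1.87 -.2093 .539 1.1741
rot [ 0.2535  0.7897  0.4617  1.8689 -0.579   0.6107  0.3124] obs [0.2384, 0.793, 0.4862, 1.8739, -0.6088, 0.6182, 0.3406]
lift [ 0.0484  0.5636  0.8069  1.6523 -0.4329  1.1436 -0.1552] obs [0.0399, 0.5615, 0.8176, 1.663, -0.4373, 1.1389, -0.1492]
sw [-0.3572  0.1634  0.3256  2.2859 -0.6742  0.2667  0.5725] obs [-0.309, 0.1613, 0.2786, 2.2851, -0.653, 0.2645, 0.5569]
fin [-0.1269  0.2752  0.0698  2.2734 -1.0009  0.1378  0.8849] obs [-0.062, 0.275, -0.0084, 2.28, -0.9423, 0.114, 0.8289]
bias 0.03
descend [ 0.4476  0.7389  0.1413  1.894  -0.1915  0.5216  1.1558] obs .4346 .7466 .1663 1.87 -.2093 .539 1.1741
rot [ 0.2819  0.7806  0.4193  1.8694 -0.5308  0.5953  0.2716] obs [0.2384, 0.793, 0.4862, 1.8739, -0.6088, 0.6182, 0.3406]
lift [ 0.0793  0.5489  0.7544  1.6508 -0.4013  1.1327 -0.1836] obs [0.0399, 0.5615, 0.8176, 1.663, -0.4373, 1.1389, -0.1492]
sw [-0.3556  0.1638  0.3242  2.2861 -0.6759  0.2663  0.5744] obs [-0.309, 0.1613, 0.2786, 2.2851, -0.653, 0.2645, 0.5569]
fin [-0.1204  0.2755  0.0627  2.2739 -1.      0.1358  0.8847] obs [-0.062, 0.275, -0.0084, 2.28, -0.9423, 0.114, 0.8289]
```

```bash
cat > pl.py <<'E'
from kin import *
import kin,time
print(np.round(np.linalg.norm(kin._r.fun[:30].reshape(10,3),axis=1)*1e3,1))
rng=np.random.default_rng(0)
q0=np.array(sense()["joint_pos"]); res=[]; t0=time.time()
def marg(q): return min(q[4]+1.36,(q[5]-.01)*4,2.42-q[3]+.1,1.34-abs(q[2]),2.84-abs(q[6]),q[1]+.3)
p1,m1=shaft(-16,.10); q0b,_=go(q0,p1,m1,8)
while time.time()-t0<400:
    phi=rng.choice([-16,74,164]); 
    ph2=phi+rng.uniform(-60,60); dp=rng.uniform([-.03,-.2,0],[.12,.2,.12]); tilt=rng.uniform(-45,45,2)
    pp,mm=shaft(ph2,.10); mm=mm@R.from_euler('xy',tilt,degrees=True).as_matrix(); pp=pp+dp
    q,e1=go(q0b,pp,mm,14); 
    if e1>.01 or marg(q)<.03: continue
    pa,ma=shaft(phi,.075); q2,e2=go(q,pa,ma,14)
    if e2>.01 or marg(q2)<.05: continue
    pb,mb=shaft(phi,0); q3,e3=go(q2,pb,mb,14)
    if e3>.005: continue
    res.append((min(marg(q3),marg(q2)),phi,ph2,dp,tilt,q,q2,q3))
    res.sort(key=lambda r:-r[0])
print(len(res))
for r in res[:5]: print(r)
E
python3 pl.py
```

```text
[23.  13.9  3.7  7.9  2.3  1.8  3.3  1.7  0.7  2.4]
0
```

```bash
python3 - <<'E'
s=open('kin.py').read()
s=s.replace("p=np.zeros(3);M=R.identity()\n    for i","p=np.array([L[11],L[12],0.]);M=R.identity()\n    for i").replace("[0]*7+[.3,.5,.4,.3])","[0]*7+[.3,.5,.4,.3,0,0])")
open('kin.py','w').write(s)
E
cat > t2.py <<'E'
from kin import *
import kin
print(LL,np.round(np.linalg.norm(kin._r.fun[:30].reshape(10,3),axis=1)*1e3,1))
rng=np.random.default_rng(1)
for phi in(-16,74,164):
    p,m=shaft(phi,0); T=R.from_matrix(m); S=[]
    for k in range(60):
        q0=rng.uniform(np.maximum(lo,[-1,0,-1.3,2,-1.36,.01,-2.8]),np.minimum(hi,[1.2,.8,1.3,2.4,4.4,.6,2.8]))
        f=lambda q:np.r_[(fk(q,LL)[0]-p)*20,(T.inv()*fk(q,LL)[1]).as_rotvec()*5]
        r=least_squares(f,q0,bounds=(lo,hi))
        if np.linalg.norm(r.fun)<1e-3: S.append(r.x)
    S=np.array(S); print(phi,len(S)); print(S[np.argsort(S[:,0])][::max(1,len(S)//8)] if len(S) else '')
E
python3 t2.py
```

```text
[-0.0094 -0.0348 -0.009   0.0647 -0.028   0.0008  0.0111  0.315   0.632
  0.4029  0.4234  0.0137 -0.0099] [7.4 1.  6.1 6.  2.7 4.1 3.  4.2 3.9 3. ]
-16 35
[[-0.2206  0.3998  0.1572  2.2582  4.4997  0.149   1.6378]
 [-0.1881  0.3969  0.1165  2.2571  4.4932  0.1324  1.6475]
 [ 0.0684  0.3897 -0.1965  2.2451  4.3326  0.0101  1.8367]
 [ 0.3865  0.4244 -0.409   2.2503  2.0006  0.0102 -1.9631]
 [ 0.3913  0.4256 -0.415   2.2511  1.9906  0.0131 -1.9524]
 [ 0.3946  0.4264 -0.4192  2.2517  1.9841  0.0151 -1.9454]
 [ 0.4106  0.4302 -0.4398  2.2543  1.9558  0.0252 -1.9149]
 [ 0.5081  0.4586 -0.5737  2.2663  1.8551  0.0944 -1.8044]
 [ 0.6675  0.5362 -0.8288  2.2832  1.7887  0.2537 -1.729 ]]
74 30
[[-0.0023  0.3877 -0.1418  2.2524  4.0369  0.0224 -2.6076]
 [ 0.0307  0.3877 -0.1756  2.2476  3.9417  0.0102 -2.5049]
 [ 0.2892  0.4114 -0.3502  2.2512  2.3869  0.01   -0.8298]
 [ 0.2896  0.4115 -0.3505  2.2513  2.3854  0.0102 -0.8282]
 [ 0.3038  0.4144 -0.3651  2.2546  2.33    0.0167 -0.7688]
 [ 0.3276  0.4195 -0.3911  2.2598  2.2514  0.0286 -0.6845]
 [ 0.5272  0.4815 -0.6591  2.2903  1.9384  0.1683 -0.3468]
 [ 0.5961  0.5167 -0.7703  2.2991  1.8896  0.2386 -0.2946]
 [ 0.6345  0.5421 -0.8387  2.3042  1.8672  0.2865 -0.2713]
 [ 0.7573  0.6942 -1.1403  2.3257  1.7997  0.5497 -0.2129]]
164 30
[[-0.1178  0.4012  0.0328  2.2885  4.1244  0.1177 -1.114 ]
 [-0.065   0.3988 -0.0285  2.2842  4.0573  0.0951 -1.0392]
 [ 0.1181  0.3987 -0.219   2.2652  3.629   0.0321 -0.5705]
 [ 0.2121  0.4049 -0.2934  2.2588  3.2233  0.0183 -0.1284]
 [ 0.2283  0.4066 -0.3049  2.259   3.1424  0.0182 -0.0403]
 [ 0.2355  0.4074 -0.31    2.2592  3.1062  0.0184 -0.0008]
 [ 0.3093  0.4185 -0.3663  2.2672  2.7449  0.0295  0.3921]
 [ 0.4664  0.4581 -0.5374  2.2965  2.241   0.1043  0.9366]
 [ 0.5797  0.5044 -0.6998  2.3151  2.0591  0.1963  1.1305]
 [ 0.6314  0.5341 -0.7856  2.3233  2.0004  0.2526  1.1916]]
```

```bash
cat > pl.py <<'E'
from kin import *
import kin,time,sys
Cm=C.as_matrix()
def fkj(q):
    p=np.array([LL[11],LL[12],0.]);M=np.eye(3);ax=[];pt=[]
    for i in range(7):
        c,s=np.cos(SG[i]*q[i]),np.sin(SG[i]*q[i])
        ax.append(SG[i]*M[:,2-i%2]);pt.append(p)
        M=M@(np.array([[c,-s,0],[s,c,0],[0,0,1]]) if i%2==0 else np.array([[c,0,s],[0,1,0],[-s,0,c]]))
        p=p+M@[LL[i],0,LL[7+i//2] if i%2==0 else 0]
    ax=np.array(ax);J=np.r_[np.cross(ax,p-np.array(pt)).T,ax.T]
    return p,M@Cm,J
def rv(M): return cv2.Rodrigues(M)[0].ravel()
def track(q,p,m,step=.12):
    P0,M0,_=fkj(q);w=rv(M0.T@m);n=int(max(np.linalg.norm(w)/step,np.linalg.norm(p-P0)/.04,2))+1;mn=9
    for k in range(1,n+1):
        T=M0@cv2.Rodrigues(w*k/n)[0];pt=P0+(p-P0)*k/n
        for _ in range(2):
            P,M,J=fkj(q);e=np.r_[pt-P,rv(T@M.T)]
            q=q+J.T@np.linalg.solve(J@J.T+1e-6*np.eye(6),e)
        mn=min(mn,(q-lo)[[1,2,3,4,6]].min(),(hi-q).min(),(q[5]-lo[5])*3)
        if mn<0.03: return q,mn
    return q,mn
def rz(m,d): return m@R.from_euler('z',d,degrees=True).as_matrix()
if __name__=="__main__":
    rng=np.random.default_rng(int(sys.argv[1])); q0=np.array(sense()["joint_pos"]);res=[];t0=time.time();nt=0
    ps,ms=shaft(-16,.09); q0,_=track(q0,ps,ms)
    while time.time()-t0<150:
        nt+=1
        r1=rng.uniform(-150,200); dp=rng.uniform([-.05,-.25,0],[.2,.25,.15]); tilt=rng.uniform(-35,35)+rng.choice([30,0]); ti2=rng.uniform(-40,40); r2=rng.uniform(-250,250); phi=rng.choice([-16,74,164,254])
        q=q0;ok=True;h=[]
        # stage list as (pos, rotation) in shaft yaw total
        st=[(ps,rz(ms,-r1*f)) for f in(.5,1)]
        # reorient: tilt back toward vertical about level axis
        B=R.from_rotvec(np.radians(tilt)*A[:,1]).as_matrix()@R.from_rotvec(np.radians(ti2)*A[:,0]).as_matrix()
        st+=[(ps+dp,B@rz(ms,-r1))]+[(ps+dp,B@rz(ms,-r1-r2*f)) for f in(.33,.67,1)]
        tot=r1+r2; want=phi+16
        st+=[(ps,rz(ms,-tot))]; d=want-tot
        if abs(d)>180: continue
        st+=[(ps,rz(ms,-tot-d/2)),(ps,rz(ms,-want)),(SEAT+A@[0,0,.0235],rz(ms,-want))]
        for p,m in st:
            q,mn=track(q,p,m); h.append(mn)
            if mn<.03: ok=False;break
        if ok: res.append((min(h),r1,dp,tilt,ti2,r2,phi,q)); res.sort(key=lambda r:-r[0])
    print(nt,len(res))
    for r in res[:4]: print(r)
E
for s in 1 2 3 4; do python3 pl.py $s & done; wait
```

```text
this script no longer has the robot
this script no longer has the robot
this script no longer has the robot
17650 0Exception ignored in: <_io.TextIOWrapper mode='rw' encoding='UTF-8'>
Traceback (most recent call last):
BrokenPipeError: [Errno 32] Broken pipe
Exception ignored in: <_io.TextIOWrapper mode='rw' encoding='UTF-8'>
Traceback (most recent call last):
BrokenPipeError: [Errno 32] Broken pipe
Exception ignored in: <_io.TextIOWrapper mode='rw' encoding='UTF-8'>
Traceback (most recent call last):
BrokenPipeError: [Errno 32] Broken pipe
```

```bash
cat > pl2.py <<'E'
from pl import *
rng=np.random.default_rng(5); qc=np.array(sense()["joint_pos"]);t0=time.time()
H=.10; ps,ms=shaft(-16,H); q0,mn=track(qc,ps,ms); print("start",q0,mn)
def mat(phi): return rz(ms,-(phi+16))
for g,phi in(([.5961,.5167,-.7703,2.2991,1.8896,.2386,-.2946],74),([.5272,.4815,-.6591,2.2903,1.9384,.1683,-.3468],74),([.5797,.5044,-.6998,2.3151,2.0591,.1963,1.1305],164),([.4664,.4581,-.5374,2.2965,2.241,.1043,.9366],164)):
    print("back",phi,*track(np.array(g),ps,mat(phi)))
beam=[(0,q0,-16,[])]
for d in range(3):
    nxt=[]
    for _ in range(1500):
        if time.time()-t0>450: break
        sc,q,phi,hist=beam[rng.integers(len(beam))]
        dp=rng.uniform([-.05,-.3,-.02],[.25,.3,.12]);tl=rng.uniform([-30,-45],[60,45])
        y1=phi+rng.uniform(-100,100);y2=y1+rng.uniform(-150,150);y3=rng.uniform(-100,270)
        if abs(y3-y2)>170: continue
        B=R.from_rotvec(np.radians(tl[0])*A[:,1]).as_matrix()@R.from_rotvec(np.radians(tl[1])*A[:,0]).as_matrix()
        ok=True;m_=9
        for p,m in((ps+dp,B@mat(y1)),(ps+dp,B@mat((y1+y2)/2)),(ps+dp,B@mat(y2)),(ps,mat(y3))):
            q,mn=track(q,p,m);m_=min(m_,mn)
            if mn<.03: ok=False;break
        if ok: nxt.append((-q[2],q,y3,hist+[(dp,tl,y1,y2,y3,m_)]))
    nxt.sort(key=lambda r:-r[0]); beam=nxt[:15]; print("depth",d,len(nxt),time.time()-t0)
    for b in beam[:3]: print(b[0],b[2],b[1])
    for b in nxt[:200]:
        for phi in(-16,74,164,254):
            if abs(phi-b[2])>170: continue
            q,m0=track(b[1],ps,mat(phi)); 
            if m0<.03: continue
            q,m1=track(q,SEAT+A@[0,0,.0235],mat(phi))
            if m1>.03: print("SUCCESS",phi,m0,m1,q,b)
E
timeout 560 python3 pl2.py | head -60
```

```text
start [-0.2569  0.1524  0.2339  2.2803 -0.6455  0.2475  0.5396] 0.1377987384640753
back 74 [ 1.1599  0.3345 -1.3051  2.3459  0.9015  0.274   0.6844] 0.0349423003098559
back 74 [ 1.1509  0.3198 -1.2814  2.3469  0.8507  0.2579  0.737 ] 0.05855546778607024
back 164 [ 0.4728  0.3461 -0.4557  2.315   1.7592 -0.022   1.4378] -0.09598122297168626
back 164 [ 0.3255  0.3217 -0.2907  2.2839  2.1482 -0.0886  1.0271] -0.29578441132396216
depth 0 512 8.09240984916687
0.6677538628022379 102.47678202300318 [ 0.6307  0.1623 -0.6678  2.3416 -0.1626  0.1659  2.1991]
0.643326089201097 120.14988394597114 [ 0.6114  0.1609 -0.6433  2.347  -0.2006  0.1607  2.5476]
0.5765280916609649 131.61109091822786 [ 0.5496  0.1554 -0.5765  2.3475 -0.2526  0.1587  2.7974]
depth 1 387 19.41524338722229
1.2049143519296206 144.24208855272857 [ 1.14    0.2819 -1.2049  2.3753  0.7048  0.1928  2.134 ]
1.0703415937561913 158.42935489284872 [ 1.0458  0.2311 -1.0703  2.3784  0.358   0.1536  2.726 ]
1.0389005779249085 154.34894436430596 [ 1.0157  0.2212 -1.0389  2.3772  0.2874  0.1505  2.7194]
depth 2 384 31.335238218307495
1.2330943111615218 158.04263508622336 [ 1.1638  0.2987 -1.2331  2.3762  0.7754  0.2041  2.3118]
1.1960224247843518 146.89549174402114 [ 1.1357  0.2783 -1.196   2.3761  0.6828  0.1886  2.2037]
1.1750405380667759 135.48107175099642 [ 1.1154  0.2673 -1.175   2.3741  0.6307  0.1834  2.0497]
```

```bash
cat > pl3.py <<'E'
from pl import *
rng=np.random.default_rng(7); qc=np.array(sense()["joint_pos"]);t0=time.time()
H=.10; ps,ms=shaft(-16,H); q0,mn=track(qc,ps,ms)
def mat(phi): return rz(ms,-(phi+16))
def ins(q,phi):
    b=None
    for ph in(-16,74,164,254):
        if abs(ph-phi)>170: continue
        for hr in(.10,.05):
            q1,m=track(q,SEAT+A@[0,0,hr+.0235],mat(phi))
            if m<.03: continue
            q1,m=track(q1,SEAT+A@[0,0,hr+.0235],mat(ph))
            if m<.03: continue
            h=hr; mm=m
            for hh in(.05,.04,.03,.02,.01,0):
                if hh>=hr: continue
                q1,m=track(q1,SEAT+A@[0,0,hh+.0235],mat(ph))
                if m<.02: break
                h=hh; mm=min(mm,m)
            s=-h*10+(mm if h==0 else 0)
            if b is None or s>b[0]: b=(s,ph,hr,h,mm,q1)
    return b
if __name__=="__main__":
  beam=[(0,q0,-16,[])]
  for d in range(4):
    nxt=[]
    for _ in range(2500):
        if time.time()-t0>540: break
        sc,q,phi,hist=beam[rng.integers(len(beam))]
        dp=rng.uniform([-.05,-.3,-.02],[.25,.3,.12]);tl=rng.uniform([-30,-45],[60,45])
        y1=phi+rng.uniform(-100,100);y2=y1+rng.uniform(-150,150);y3=rng.uniform(-100,270)
        if abs(y3-y2)>170: continue
        B=R.from_rotvec(np.radians(tl[0])*A[:,1]).as_matrix()@R.from_rotvec(np.radians(tl[1])*A[:,0]).as_matrix()
        ok=True;m_=9
        for p,m in((ps+dp,B@mat(y1)),(ps+dp,B@mat((y1+y2)/2)),(ps+dp,B@mat(y2)),(ps,mat(y3))):
            q,mn=track(q,p,m);m_=min(m_,mn)
            if mn<.04: ok=False;break
        if ok: nxt.append((-q[2]+.7*q[4]-.15*abs(q[6]),q,y3,hist+[(dp,tl,y1,y2,y3,m_)]))
    nxt.sort(key=lambda r:-r[0]); beam=nxt[:40]; print("depth",d,len(nxt),time.time()-t0)
    for b in beam[:2]: print(b[0],b[2],b[1])
    I=[(ins(b[1],b[2]),b) for b in nxt[:60]]; I=[i for i in I if i[0]]; I.sort(key=lambda i:-i[0][0])
    for i in I[:2]: print("  INS",i)
    if I and I[0][0][3]==0: break
E
timeout 570 python3 pl3.py
```

```text
depth 0 845 13.064327478408813
0.43011969075488304 89.17275463124847 [ 0.7198  0.1716 -0.7593  2.341  -0.0674  0.1674  1.8803]
0.37806350878244727 138.42551648590089 [ 0.8019  0.1795 -0.825   2.3629 -0.0503  0.1501  2.7447]
  INS ((-0.2, -16, 0.05, 0.02, np.float64(0.023316522816851593), array([ 0.1534,  0.3473, -0.2853,  2.2945, -1.1507, -0.0116,  1.0457])), (np.float64(-0.412391584113622), array([ 0.0715,  0.1449, -0.1204,  2.2966, -0.4499,  0.2086,  1.4523]), 46.772846722936634, [(array([ 0.1645, -0.0389,  0.0994]), array([  0.5121, -36.7906]), 51.503631294364254, -8.151695481181562, 46.772846722936634, np.float64(0.12343229744092987))]))
  INS ((-0.3, -16, 0.1, 0.03, np.float64(0.02047076553968593), array([ 0.2092,  0.3284, -0.3162,  2.316 , -0.6967, -0.0036,  0.6152])), (np.float64(-0.11056733564207027), array([ 0.4659,  0.1524, -0.5012,  2.3397, -0.3071,  0.1667,  2.6451]), 120.60627311712722, [(array([0.2358, 0.0242, 0.0838]), array([ 16.8466, -37.5493]), 1.327631928855908, 29.627231474154968, 120.60627311712722, np.float64(0.08026733058064561))]))
depth 1 671 29.3219075202941
[... 2377 characters left out ...]
 np.float64(0.07164747427724949), array([ 0.6135,  0.523 , -0.7549,  2.3205,  2.0196,  0.2318,  1.1718])), (np.float64(0.9928591093950396), array([ 0.9191,  0.2059, -0.9582,  2.3253,  0.1657,  0.1908,  0.5421]), 24.07228385799661, [(array([0.2374, 0.2511, 0.0393]), array([ 19.5139, -43.6078]), 74.47414811291827, 30.695177736070463, 126.20826652758129, np.float64(0.07240656519681599)), (array([-0.0022,  0.0034,  0.1024]), array([ -1.8277, -20.2971]), 54.218209558916385, 75.74315762310843, -35.14732684133672, np.float64(0.06558013424523113)), (array([0.1243, 0.0614, 0.0219]), array([25.7554, 33.5516]), 45.980741067417185, 36.13147111624029, 24.07228385799661, np.float64(0.0946791197282657))]))
```

```bash
nproc; cat > pl4.py <<'E'
from pl import *
from pl3 import mat
import multiprocessing as mp
qc=np.array(sense()["joint_pos"])
P6=shaft(-16,.06)[0]; PS=shaft(-16,.10)[0]
def cost(seq,q):
    P,M,_=fkj(q);c=0
    for p,m in seq: c+=max(np.linalg.norm(rv(M.T@m))/.125,np.linalg.norm(p-P)/.04);P,M=p,m
    return c
def W(dp,tl,y):
    B=R.from_rotvec(np.radians(tl[0])*A[:,1]).as_matrix()@R.from_rotvec(np.radians(tl[1])*A[:,0]).as_matrix()
    return PS+dp,B@mat(y)
def work(seed):
    rng=np.random.default_rng(seed);t0=time.time();best=[]
    while time.time()-t0<240:
        k=rng.integers(1,4);seq=[];par=[];y=-16
        for i in range(k):
            if i and rng.random()<.4: y+=rng.uniform(-150,150)   # same place, turn only
            else:
                y+=rng.uniform(-120,150); dp=rng.uniform([-.05,-.3,-.02],[.25,.3,.12]);tl=rng.uniform([-30,-45],[50,45])
            seq.append(W(dp,tl,y));par.append((dp.round(3),tl.round(1),round(y,1)))
        y3=y+rng.uniform(-150,150); y3=min(max(y3,-60),170); ph=rng.choice([74,164])
        if abs(y3-y)>165: continue
        hr=rng.choice([.05,.06,.08]); pr=SEAT+A@[0,0,hr+.0235]
        seq+=[(pr,mat(y3)),(pr,mat(y3+(ph-y3)/2)),(pr,mat(ph)),(SEAT+A@[0,0,.0235],mat(ph))]
        c=cost(seq,qc)
        if best and c>1.3*best[0][0]: continue
        q=qc;m_=9
        for p,m in seq:
            q,mn=track(q,p,m);m_=min(m_,mn)
            if mn<.04: break
        else: best.append((c,m_,par,y3,hr,ph,q)); best.sort(key=lambda b:b[0]-100*b[1]*(1 if b[1]<.1 else 0)); best=best[:3]
    return best
if __name__=="__main__":
    with mp.Pool() as pool: r=sum(pool.map(work,range(mp.cpu_count())),[])
    r.sort(key=lambda b:b[0])
    for b in r[:6]: print(b)
E
timeout 500 python3 pl4.py
```

```text
4
(np.float64(34.99933667875839), np.float64(0.0879099462738755), [(array([-0.001, -0.143,  0.104]), array([  4.9, -14. ]), 6.7), (array([ 0.166,  0.12 , -0.   ]), array([-16.1, -27.9]), -20.3)], -35.438986445592036, np.float64(0.06), np.int64(74), array([ 0.5098,  0.4738, -0.6326,  2.2879,  1.9554,  0.1523, -0.3651]))
(np.float64(36.28828225312419), np.float64(0.09197300132787944), [(array([-0.004, -0.151, -0.014]), array([ 1.6, 30.2]), 66.8), (array([0.033, 0.294, 0.118]), array([-18.3, -11.7]), 102.3)], 52.2365489698897, np.float64(0.05), np.int64(74), array([ 0.6277,  0.5371, -0.826 ,  2.3032,  1.8712,  0.2772, -0.2754]))
(np.float64(37.02986018858013), np.float64(0.06992374561270953), [(array([-0.019, -0.039,  0.091]), array([-8. , -1.1]), -33.8), (array([0.18 , 0.124, 0.063]), array([ 22. , -42.5]), 10.3)], 97.35209623026748, np.float64(0.05), np.int64(164), array([ 0.6461,  0.5439, -0.8116,  2.3256,  1.986 ,  0.2706,  1.2062]))
(np.float64(37.26125682501493), np.float64(0.06409093769036156), [(array([ 0.024, -0.125,  0.112]), array([-8.7, 21.8]), -6.3), (array([0.099, 0.2  , 0.019]), array([ -7.2, -40.5]), 120.5)], 120.40944028339595, np.float64(0.06), np.int64(164), array([ 0.5694,  0.4972, -0.682 ,  2.3129,  2.0777,  0.1835,  1.1112]))
(np.float64(38.912805621332026), np.float64(0.05789225324246283), [(array([-0.025,  0.106,  0.092]), array([-12.3,  11.7]), 11.6), (array([ 0.08 , -0.017,  0.116]), array([ 16. , -21.1]), -15.0)], 17.935146508209343, np.float64(0.06), np.int64(164), array([ 0.7595,  0.6672, -1.069 ,  2.3472,  1.8794,  0.4853,  1.305 ]))
(np.float64(39.916762081558204), np.float64(0.052552198428199484), [(array([ 0.167, -0.121,  0.099]), array([-19.8,  31.6]), 12.2), (array([0.016, 0.143, 0.013]), array([  2.3, -33.3]), 39.3)], 42.9280598493346, np.float64(0.05), np.int64(164), array([ 0.4948,  0.4676, -0.5751,  2.3013,  2.1867,  0.1238,  0.9949]))
```

```bash
cat > st.py <<'E'
from pl import *
from pl3 import mat
from pl4 import W,PS
def at(h,phi): return SEAT+A@[0,0,h+.0235],mat(phi)
SEQ=[at(.10,-16),W(np.array([-.004,-.151,-.0]),[1.6,30.2],66.8),W(np.array([.033,.294,.118]),[-18.3,-11.7],102.3),at(.05,52),at(.05,74),at(0,74)]
def run(i,n=None,show=8):
    s=sense();q=np.array(s["joint_pos"]);rep()
    for k in range(i,len(SEQ)):
        q,mn=track(q,*SEQ[k]);print("sim",k,q,round(float(mn),3))
    P,M=np.array(s["tcp_pos"]),R.from_quat(s["tool_rot"]); p,m=SEQ[i]
    w=(M.inv()*R.from_matrix(m)).as_rotvec(); n=n or int(max(np.degrees(np.linalg.norm(w))/7.,np.linalg.norm(p-P)/.04,1))+1
    print("n",n); rows([(P+(p-P)*k/n,(M*R.from_rotvec(w*k/n)).as_matrix()) for k in range(1,min(n,show)+1)])
if __name__=="__main__": run(int(sys.argv[1]))
E
python3 st.py 0
```

```text
t 11.8 shaft-frame dx dy mm [ 4.7585 -0.6497] h 47.90452085727227 phi -15.901988227115119 tilt xy deg [ 0.2068 -0.1108] gap 0.5798831343999776
 q [-0.062   0.275  -0.0084  2.28   -0.9423  0.114   0.8289] F shaft [-1.893  -0.2099 -3.8762] T [-0.0648  1.1849  0.0034]
sim 0 [-0.2569  0.1524  0.2339  2.2803 -0.6455  0.2475  0.5396] 0.138
sim 1 [ 0.61    0.496   0.1799  1.8957 -0.8079  1.2003  2.8233] 0.017
sim 2 [ 0.5398  0.4097  0.1581  1.9807 -0.8456  1.0833  2.8248] 0.015
sim 3 [-0.1564  0.2689  0.0528  2.3042 -1.0502  0.1016  2.0848] 0.086
sim 4 [-0.0462  0.2688 -0.072   2.3175 -0.9815  0.0677  2.4083] 0.103
sim 5 [ 0.0825  0.3136 -0.2371  2.3186 -1.0988 -0.0044  2.5289] -0.043
n 2
[-0.04, -0.23, -2.61, 0.1, 0.0, 0.0]
[-0.04, -0.23, -2.61, 0.1, 0.0, 0.0]
```

send_rows --motion '[0,-0.2,-2.6,0,0,0,0,-0.2,-2.6,0,0,0,0,0,0,0,0,0]'

```text
time: 12.1
tcp_pos: [0.4807, 0.0366, 0.2423]
tool_rot: [0.689, 0.677, 0.225, 0.127]
contact_force: [0.2, 0.4, -3.9]
finger_gap: 0.577
```

```bash
sed -i 's/time()-t0<240/time()-t0<130/; s/\[-.05,-.3,-.02\],\[.25,.3,.12\]);tl/[-.05,-.3,.02],[.25,.3,.12]);tl/' pl4.py
python3 - <<'E'
s=open('pl4.py').read()
s=s.replace("        else: best.append(","""        else:
            good=0
            for t in range(6):
                q_=qc+rng.normal(0,.03,7); mm=9
                for p,m in seq:
                    q_,mn=track(q_,p+rng.normal(0,.01,3)*(p[2]>.23),m); mm=min(mm,mn)
                    if mn<.01: break
                good+=mm>.01
            if good<5: continue
            best.append(""")
open('pl4.py','w').write(s)
E
python3 -c "
from mv import *
rep()"; timeout 400 python3 pl4.py
```

```text
t 12.1 shaft-frame dx dy mm [-0.6489  0.4221] h 100.27081986082118 phi -15.998228290774636 tilt xy deg [-0.0386  0.0266] gap 0.5770842455283937
 q [-0.3327  0.1538  0.3252  2.2833 -0.7053  0.2599  0.6035] F shaft [-1.6847  0.3279 -3.4821] T [-0.041   1.0729 -0.0024]
(np.float64(34.1293435661465), np.float64(0.08770158355686064), [(array([-0.001, -0.143,  0.109]), array([  4.9, -14. ]), 6.7), (array([0.166, 0.12 , 0.034]), array([-16.1, -27.9]), -20.3)], -35.438986445592036, np.float64(0.06), np.int64(74), array([ 0.4079,  0.4387, -0.4895,  2.2735,  2.0817,  0.0749, -0.5017]))
(np.float64(36.042909760621164), np.float64(0.07145953815722095), [(array([-0.019, -0.039,  0.1  ]), array([-8. , -1.1]), -33.8), (array([0.18 , 0.124, 0.079]), array([ 22. , -42.5]), 10.3)], 97.35209623026748, np.float64(0.05), np.int64(164), array([ 0.5793,  0.5035, -0.6986,  2.3149,  2.0615,  0.1949,  1.1281]))
(np.float64(37.4198801473348), np.float64(0.0640485629934271), [(array([0.105, 0.232, 0.091]), array([-23. , -19.1]), 23.4)], 4.931983959141604, np.float64(0.06), np.int64(164), array([ 0.6   ,  0.5137
[... 205 characters left out ...]
), array([ -0.8, -23.7]), -96.1)], -60, np.float64(0.05), np.int64(74), array([ 0.5809,  0.5078, -0.7444,  2.297 ,  1.8999,  0.2213, -0.3054]))
(np.float64(44.13549145047005), np.float64(0.06899337905877831), [(array([0.015, 0.182, 0.1  ]), array([ -9.7, -31.9]), -40.2)], -60, np.float64(0.05), np.int64(164), array([ 0.5868,  0.5074, -0.7105,  2.3161,  2.0522,  0.2024,  1.1379]))
(np.float64(44.34110809869099), np.float64(0.060309470097559846), [(array([ 0.012, -0.192,  0.12 ]), array([-9.6, -6.5]), -76.1), (array([0.081, 0.101, 0.052]), array([  5.4, -17.2]), -14.3)], 121.19164386735017, np.float64(0.06), np.int64(164), array([ 0.5632,  0.4959, -0.6738,  2.3124,  2.0816,  0.18  ,  1.1068]))
```

A single detour waypoint does it: out to +y, back to the shaft, then turn to phi 164.

```bash
sed -i 's/^SEQ=.*/SEQ=[W(np.array([.105,.232,.091]),[-23,-19.1],23.4),at(.065,5),at(.06,84.5),at(.06,164),at(0,164)]/' st.py; python3 st.py 0
```

```text
t 12.1 shaft-frame dx dy mm [-0.6489  0.4221] h 100.27081986082118 phi -15.998228290774636 tilt xy deg [-0.0386  0.0266] gap 0.5770842455283937
 q [-0.3327  0.1538  0.3252  2.2833 -0.7053  0.2599  0.6035] F shaft [-1.6847  0.3279 -3.4821] T [-0.041   1.0729 -0.0024]
sim 0 [-1.726   0.582   1.1734  2.0901  0.94    0.2559 -1.1589] 0.121
sim 1 [ 0.5004  0.2623 -0.5512  2.3244  0.1425  0.0824  0.2116] 0.096
sim 2 [ 0.6132  0.2998 -0.6675  2.3466  0.773   0.0666  0.9924] 0.073
sim 3 [ 0.8543  0.3749 -0.9301  2.356   1.3213  0.1549  1.8822] 0.064
sim 4 [ 0.5613  0.4943 -0.6705  2.3119  2.0857  0.1774  1.1027] 0.082
n 7
[3.43, 1.78, 0.03, -3.1, -2.9, -5.0]
[3.26, 2.07, -0.04, -3.1, -2.9, -5.0]
[3.07, 2.35, -0.08, -3.1, -2.9, -5.0]
[2.85, 2.61, -0.1, -3.1, -2.9, -5.0]
[2.61, 2.85, -0.09, -3.1, -2.9, -5.0]
[2.35, 3.07, -0.05, -3.1, -2.9, -5.0]
[2.08, 3.26, 0.01, -3.1, -2.9, -5.0]
```

send_rows --motion '[3.4,1.8,-0.3,-3.1,-2.9,-5,3.3,2.1,-0.3,-3.1,-2.9,-5,3.1,2.3,-0.2,-3.1,-2.9,-5,2.9,2.6,-0.1,-3.1,-2.9,-5]'

```text
time: 12.5
tcp_pos: [0.5199, 0.1041, 0.271]
tool_rot: [0.622, 0.72, 0.196, 0.236]
contact_force: [1.7, -0.9, -6.8]
finger_gap: 0.581
```

```bash
python3 st.py 0
```

```text
t 12.5 shaft-frame dx dy mm [61.6468 55.3922] h 97.50312429028469 phi -3.750780295910886 tilt xy deg [ 4.615  -9.2606] gap 0.5805347625379327
 q [-1.1118  0.2367  0.9119  2.2252 -0.1117  0.1658 -0.0226] F shaft [-2.1864 -1.3584 -6.5991] T [ 0.2151  1.3509 -0.195 ]
sim 0 [-1.7088  0.5638  1.3149  2.193   0.0499  0.1078 -0.3057] 0.005
sim 1 [ 0.303   0.2439 -0.366   2.3155 -0.2883  0.0894  0.5998] 0.069
sim 2 [ 0.4622  0.2762 -0.5243  2.354   0.3142  0.0386  1.416 ] 0.066
sim 3 [ 0.6878  0.3145 -0.7038  2.3652  0.9544  0.052   2.2419] 0.053
sim 4 [ 0.4276  0.331  -0.4098  2.3572  1.0585 -0.0393  2.1283] -0.148
n 5
[2.98, 2.27, -0.27, -3.2, -2.5, -4.5]
[2.78, 2.52, -0.26, -3.2, -2.5, -4.5]
[2.56, 2.74, -0.24, -3.2, -2.5, -4.5]
[2.33, 2.94, -0.19, -3.2, -2.5, -4.5]
[2.09, 3.12, -0.11, -3.2, -2.5, -4.5]
```

```bash
ls -l --time-sort --time-style=full-iso pics | tail -1; date; sed -i 's/time()-t0<130/time()-t0<75/' pl4.py
python3 - <<'E'
s=open('pl.py').read()
s=s.replace("        for _ in range(2):\n            P,M,J","        qo=q\n        for _ in range(2):\n            P,M,J").replace("        mn=min(mn,(q-lo)","        if abs(q-qo).max()>.22: return q,-1\n        mn=min(mn,(q-lo)")
open('pl.py','w').write(s)
E
timeout 200 python3 pl4.py; date
```

```text
Fri Dec  4 17:46:48 UTC 2026
Fri Dec  4 17:48:04 UTC 2026ls: unrecognized option '--time-sort'
Try 'ls --help' for more information.
```

```bash
ls -l --time-style=full-iso h.py | cut -c30-70; date
sed -i 's/>.22: return q,-1/>.4: return q,-1/' pl.py
python3 - <<'E'
s=open('pl4.py').read()
s=s.replace("range(6)","range(12)").replace("good<5","good<10").replace("track(q_,p+rng.normal(0,.01,3)*(p[2]>.23),m)","track(q_,p+rng.normal(0,.012,3)*(p[2]>.25),m@cv2.Rodrigues(rng.normal(0,.04,3)*(p[2]>.25))[0])")
s=s.replace("best.append((c,m_,","best.append((c,m_+good*1e-6,").replace("1.3*best","1.8*best").replace("t0<75","t0<110")
open('pl4.py','w').write(s)
E
timeout 200 python3 pl4.py; date
```

```text
2026-12-04 17:16:19.312169877 +0000 h.py
Fri Dec  4 17:48:28 UTC 2026
Fri Dec  4 17:50:19 UTC 2026
```

```bash
sed -i 's/good<10/good<5/; s/t0<110/t0<40/; s/1.8\*best/1.3*best/' pl4.py; sed -i 's/>.4: return q,-1/>.9: return q,-1/' pl.py
timeout 100 python3 pl4.py; date
```

```text
(np.float64(63.679000147603524), np.float64(0.04512695516410797), [(array([0.078, 0.299, 0.047]), array([42.9, 26. ]), 59.3), (array([-0.005,  0.224,  0.112]), array([-21.5,  -6.8]), -6.9)], -60, np.float64(0.06), np.int64(164), array([ 0.6349,  0.5357, -0.791 ,  2.3237,  1.9987,  0.2556,  1.1932]))
(np.float64(65.14607685988521), np.float64(0.0541633529668673), [(array([0.024, 0.246, 0.07 ]), array([ 14.3, -19. ]), 39.0), (array([0.02 , 0.155, 0.111]), array([-6.3, 12.6]), -29.3), (array([0.019, 0.214, 0.056]), array([ -7.1, -40.7]), -60.3)], -55.860784416680644, np.float64(0.08), np.int64(164), array([ 0.55  ,  0.4538, -0.6253,  2.3005,  2.2123,  0.1178,  0.9703]))
(np.float64(65.6461124795353), np.float64(0.06413269593374832), [(array([ 0.138, -0.119,  0.087]), array([ 8. , 40.6]), -15.2), (array([0.065, 0.139, 0.052]), array([ 15., -35.]), -115.5)], -60, np.float64(0.06), np.int64(164), array([ 0.5786,  0.5017, -0.6962,  2.3143,  2.0664,  0.192 ,  1.123 ]))
(np.float64(66.12124304477113), np.float64(0.06255234610207673), [(array([0.234, 0.089, 0.091]), array([32.4, 36.2]), 116.6)
[... 199 characters left out ...]
454, -1.03  ,  2.3441,  1.8921,  0.4487,  1.2947]))
(np.float64(68.61921466626538), np.float64(0.05639987977332664), [(array([0.138, 0.048, 0.028]), array([-1.6, 21. ]), -50.3), (array([-0.041,  0.178,  0.11 ]), array([-15.7,  -2.7]), 43.5)], -60, np.float64(0.05), np.int64(164), array([ 0.6047,  0.5174, -0.7397,  2.3189,  2.0308,  0.2213,  1.1602]))
(np.float64(75.11492108363872), np.float64(0.06296897162478673), [(array([ 0.216, -0.003,  0.038]), array([34.5, 32.4]), -0.1), (array([-0.018,  0.249,  0.055]), array([-15.9,   0.1]), 139.8)], -4.130451948080292, np.float64(0.06), np.int64(164), array([ 0.6916,  0.5779, -0.8974,  2.3326,  1.9541,  0.331 ,  1.2368]))
Fri Dec  4 17:51:15 UTC 2026
```

```bash
cat > sc.py <<'E'
from pl import *
from pl3 import mat
from pl4 import W
def at(h,phi): return SEAT+A@[0,0,h+.0235],mat(phi)
q0=np.array(sense()["joint_pos"]);t0=time.time();res=[];rng=np.random.default_rng(int(time.time()))
P0,M0,_=fkj(q0)
while time.time()-t0<25:
    wp=[]
    if rng.random()<.7:
        wp=[(P0+rng.uniform([-.06,-.1,0],[.1,.1,.1]),cv2.Rodrigues(rng.uniform(-.5,.5,3))[0]@M0@cv2.Rodrigues(np.array([0,0,rng.uniform(-1.5,1.5)]))[0])]
    y3=rng.uniform(-140,40);h=rng.choice([.05,.065,.08,.1])
    s=wp+[at(h,y3)]+[at(h,y3+(164-y3)*f) for f in(.33,.67,1)]+[at(0,164)]
    q=q0;m_=9;L=[]
    for p,m in s:
        q,mn=track(q,p,m);m_=min(m_,mn);L.append(q)
        if mn<.03: break
    else: res.append((m_,len(wp),y3,h,wp,L))
res.sort(key=lambda r:(r[1],-r[0]));print(len(res))
for r in res[:3]+[r for r in sorted(res,key=lambda r:-r[0])][:2]:
    print(r[:5]); print(np.array(r[5]))
E
python3 sc.py; date
```

```text
0
Fri Dec  4 17:51:57 UTC 2026
```

```bash
sed -i 's/^SEQ=.*/SEQ=[W(np.array([.138,-.119,.087]),[8,40.6],-15.2),W(np.array([.065,.139,.052]),[15,-35],-115.5),at(.06,-60),at(.06,15),at(.06,90),at(.06,164),at(0,164)]/' st.py; python3 st.py 0
```

```text
t 12.5 shaft-frame dx dy mm [61.6468 55.3922] h 97.50312429028469 phi -3.750780295910886 tilt xy deg [ 4.615  -9.2606] gap 0.5805347625379327
 q [-1.1118  0.2367  0.9119  2.2252 -0.1117  0.1658 -0.0226] F shaft [-2.1864 -1.3584 -6.5991] T [ 0.2151  1.3509 -0.195 ]
sim 0 [ 0.3351  0.6765  0.3645  1.3722 -0.8858  1.6287  0.997 ] 0.283
sim 1 [-1.5164  0.7499  1.2363  1.7669 -0.0662  0.9408 -2.2407] 0.084
sim 2 [ 0.3892  0.2663 -0.4286  2.3277 -0.2921  0.0658 -0.4958] 0.092
sim 3 [ 0.5153  0.2819 -0.569   2.3286  0.2854  0.0673  0.2473] 0.091
sim 4 [ 0.6482  0.3073 -0.7039  2.3464  0.8761  0.0755  0.9921] 0.074
sim 5 [ 0.8766  0.3884 -0.9682  2.3559  1.3578  0.1775  1.8441] 0.064
sim 6 [ 0.5776  0.5011 -0.6946  2.3142  2.0678  0.191   1.1217] 0.081
n 8
[-2.52, 1.08, 0.16, 2.6, 5.9, 1.8]
[-2.48, 1.15, -0.15, 2.6, 5.9, 1.8]
[-2.42, 1.22, -0.45, 2.6, 5.9, 1.8]
[-2.32, 1.26, -0.75, 2.6, 5.9, 1.8]
[-2.19, 1.29, -1.04, 2.6, 5.9, 1.8]
[-2.02, 1.3, -1.32, 2.6, 5.9, 1.8]
[-1.84, 1.3, -1.57, 2.6, 5.9, 1.8]
[-1.62, 1.27, -1.81, 2.6, 5.9, 1.8]
```

send_rows --motion '[-2.5,1.1,0,2.6,5.9,1.8,-2.5,1.2,-0.2,2.6,5.9,1.8,-2.4,1.2,-0.5,2.6,5.9,1.8,-2.3,1.3,-0.8,2.6,5.9,1.8,-2.2,1.3,-1,2.6,5.9,1.8,-2,1.3,-1.3,2.6,5.9,1.8,-1.8,1.3,-1.6,2.6,5.9,1.8,-1.6,1.3,-1.8,2.6,5.9,1.8]'

```text
time: 13.3
tcp_pos: [0.5905, 0.0067, 0.3273]
tool_rot: [0.598, 0.736, 0.284, -0.138]
contact_force: [1.3, 0.5, -4.6]
finger_gap: 0.579
```

```bash
python3 st.py 1
```

```text
t 13.3 shaft-frame dx dy mm [127.004  -56.9589] h 124.815222299236 phi -7.723628275193113 tilt xy deg [-8.9039 30.2984] gap 0.5793056718318387
 q [ 0.141   0.4623  0.2143  1.5835 -0.7708  1.2906  0.8378] F shaft [-1.1085  0.1499 -4.637 ] T [-1.0197  0.5534  0.4573]
sim 1 [-1.3065  0.5608  0.7926  1.7399  0.3221  0.9987 -2.6133] 0.227
sim 2 [ 0.4868  0.2772 -0.5171  2.334  -0.0337  0.0591 -0.7303] 0.086
sim 3 [ 0.6087  0.2974 -0.6594  2.3266  0.5495  0.0805  0.0043] 0.087
sim 4 [ 0.7522  0.3373 -0.8326  2.3406  1.114   0.1238  0.7641] 0.079
sim 5 [ 0.9519  0.4595 -1.1289  2.3579  1.4691  0.2942  1.7189] 0.062
sim 6 [ 0.6971  0.5861 -0.9114  2.3343  1.9374  0.3463  1.254 ] 0.072
n 18
[0.71, -0.17, 0.66, -3.6, -2.2, 5.1]
[0.72, -0.27, 0.62, -3.6, -2.2, 5.1]
[0.71, -0.37, 0.57, -3.6, -2.2, 5.1]
[0.7, -0.47, 0.52, -3.6, -2.2, 5.1]
[0.67, -0.56, 0.46, -3.6, -2.2, 5.1]
[0.63, -0.65, 0.39, -3.6, -2.2, 5.1]
[0.58, -0.72, 0.33, -3.6, -2.2, 5.1]
[0.53, -0.79, 0.26, -3.6, -2.2, 5.1]
```

Even better from here. Continuing.

send_rows --motion '[0.7,-0.2,0.6,-3.6,-2.2,5.1,0.7,-0.3,0.6,-3.6,-2.2,5.1,0.7,-0.4,0.6,-3.6,-2.2,5.1,0.7,-0.5,0.5,-3.6,-2.2,5.1,0.7,-0.6,0.4,-3.6,-2.2,5.1,0.6,-0.6,0.4,-3.6,-2.2,5.1,0.6,-0.7,0.3,-3.6,-2.2,5.1,0.5,-0.8,0.3,-3.6,-2.2,5.1]'

```text
time: 14.1
tcp_pos: [0.5841, 0.0569, 0.2902]
tool_rot: [0.876, 0.385, 0.287, 0.045]
contact_force: [-0.2, 0.3, -4.7]
finger_gap: 0.576
```

```bash
python3 st.py 1
```

```text
t 14.1 shaft-frame dx dy mm [114.3949  -6.7746] h 89.16911255909535 phi -57.563202058100096 tilt xy deg [ 3.7684 -0.111 ] gap 0.5757470767854015
 q [-0.4603  0.2467  0.4764  2.0392 -0.6932  0.3785 -0.1865] F shaft [-2.4393  0.3124 -4.0081] T [-0.1043  1.4368 -0.042 ]
sim 1 [-1.5156  0.5727  1.3047  2.0205 -0.1821  0.5163 -1.6412] 0.015
sim 2 [ 0.219   0.2541 -0.2642  2.314  -0.6302  0.0896 -0.1907] 0.079
sim 3 [ 0.3742  0.265  -0.4407  2.3251 -0.0962  0.0649  0.5943] 0.095
sim 4 [ 0.5168  0.2836 -0.571   2.3546  0.4964  0.0425  1.3455] 0.065
sim 5 [ 0.7341  0.3265 -0.7589  2.3614  1.0771  0.0725  2.1243] 0.057
sim 6 [ 0.4607  0.3342 -0.4426  2.349   1.216  -0.027   1.9775] -0.111
n 10
[0.65, -1.06, -0.07, -3.5, -2.1, 5.0]
[0.55, -1.11, -0.16, -3.5, -2.1, 5.0]
[0.44, -1.14, -0.24, -3.5, -2.1, 5.0]
[0.33, -1.15, -0.33, -3.5, -2.1, 5.0]
[0.22, -1.16, -0.4, -3.5, -2.1, 5.0]
[0.1, -1.14, -0.48, -3.5, -2.1, 5.0]
[-0.02, -1.12, -0.55, -3.5, -2.1, 5.0]
[-0.13, -1.07, -0.61, -3.5, -2.1, 5.0]
```

Simpler option: the shaft is steep, so a phased gear slides home by itself when released on the nose. I can also regrip higher on the hub. That only needs h of about 22 mm.

```bash
sed -i 's/^SEQ=.*/SEQ=[at(.09,-16),at(.05,-16),at(.022,-16),at(.018,-16)]/' st.py; python3 st.py 0; date
```

```text
t 14.1 shaft-frame dx dy mm [114.3949  -6.7746] h 89.16911255909535 phi -57.563202058100096 tilt xy deg [ 3.7684 -0.111 ] gap 0.5757470767854015
 q [-0.4603  0.2467  0.4764  2.0392 -0.6932  0.3785 -0.1865] F shaft [-2.4393  0.3124 -4.0081] T [-0.1043  1.4368 -0.042 ]
sim 0 [-0.2909  0.1785  0.2636  2.2843 -0.7459  0.2291  0.6309] 0.136
sim 1 [-0.1298  0.2726  0.0671  2.2888 -1.0554  0.1305  0.9343] 0.131
sim 2 [ 0.0647  0.3399 -0.1827  2.2835 -1.3053  0.025   1.1897] 0.045
sim 3 [ 0.079   0.3435 -0.2011  2.283  -1.3196  0.0174  1.2048] 0.022
n 6
[-1.54, -1.12, -0.14, 0.5, -0.4, -6.9]
[-1.4, -1.3, -0.12, 0.5, -0.4, -6.9]
[-1.23, -1.46, -0.1, 0.5, -0.4, -6.9]
[-1.05, -1.59, -0.08, 0.5, -0.4, -6.9]
[-0.85, -1.71, -0.06, 0.5, -0.4, -6.9]
[-0.64, -1.8, -0.03, 0.5, -0.4, -6.9]
Fri Dec  4 17:52:45 UTC 2026
```

send_rows --motion '[-1.5,-1.1,-0.2,0.5,-0.4,-6.9,-1.4,-1.3,-0.2,0.5,-0.4,-6.9,-1.2,-1.5,-0.1,0.5,-0.4,-6.9,-1,-1.6,-0.1,0.5,-0.4,-6.9,-0.8,-1.7,0,0.5,-0.4,-6.9,-0.6,-1.8,0,0.5,-0.4,-6.9,0,0,0,0,0,-7,0,0,0,0,0,-7]'

```text
time: 14.9
tcp_pos: [0.4771, 0.0548, 0.2238]
tool_rot: [0.579, 0.776, 0.202, 0.148]
contact_force: [0.2, -0.1, -3.5]
finger_gap: 0.58
```

```bash
sed -i 's/^SEQ=.*/SEQ=[at(.09,74),at(.05,74),at(.03,74),at(.022,74),at(.018,74)]/' st.py; python3 st.py 0
```

```text
t 14.9 shaft-frame dx dy mm [-8.8035 18.9168] h 83.69796813473387 phi 1.3274632832917712 tilt xy deg [-1.0062  0.9766] gap 0.5800436640005958
 q [-0.1611  0.1835  0.0778  2.299  -0.6202  0.1984  0.7829] F shaft [-1.642  -0.0966 -3.1399] T [-0.0381  1.0446  0.0414]
sim 0 [ 0.1005  0.1693 -0.166   2.3155 -0.4763  0.1632  1.9487] 0.105
sim 1 [ 0.1583  0.2764 -0.2744  2.3378 -0.5727  0.0244  2.0358] 0.043
sim 2 [ 0.1705  0.2952 -0.296   2.341  -0.5799  0.0003  2.0423] -0.029
sim 3 [ 0.1824  0.3155 -0.3178  2.3442 -0.5849 -0.0254  2.0468] -0.106
sim 4 [ 0.1912  0.333  -0.3351  2.3467 -0.5873 -0.0473  2.0488] -0.172
n 11
[-0.17, 0.08, -0.06, -0.0, -0.1, -6.6]
[-0.18, 0.05, -0.06, -0.0, -0.1, -6.6]
[-0.19, 0.03, -0.06, -0.0, -0.1, -6.6]
[-0.19, 0.01, -0.06, -0.0, -0.1, -6.6]
[-0.19, -0.01, -0.06, -0.0, -0.1, -6.6]
[-0.19, -0.03, -0.06, -0.0, -0.1, -6.6]
[-0.18, -0.05, -0.06, -0.0, -0.1, -6.6]
[-0.17, -0.07, -0.06, -0.0, -0.1, -6.6]
```

```bash
sed -i 's/^SEQ=.*/TL=R.from_rotvec(np.radians(2)*A[:,1]).as_matrix()\ndef an(h,phi,dx=0,dy=0): return SEAT+A@[dx,dy,h+.0235],TL@mat(phi)\nSEQ=[an(.06,-16),an(.04,-16),an(.03,-16),an(.024,-16),an(.02,-16)]/' st.py; python3 st.py 0
```

```text
t 14.9 shaft-frame dx dy mm [-8.8035 18.9168] h 83.69796813473387 phi 1.3274632832917712 tilt xy deg [-1.0062  0.9766] gap 0.5800436640005958
 q [-0.1611  0.1835  0.0778  2.299  -0.6202  0.1984  0.7829] F shaft [-1.642  -0.0966 -3.1399] T [-0.0381  1.0446  0.0414]
sim 0 [-0.1608  0.2509  0.1165  2.266  -0.7154  0.1919  0.6031] 0.131
sim 1 [-0.0898  0.2972  0.0241  2.2699 -0.8079  0.1349  0.6935] 0.15
sim 2 [-0.0487  0.3206 -0.0305  2.2712 -0.8483  0.1035  0.7339] 0.149
sim 3 [-0.0225  0.335  -0.0657  2.2719 -0.8699  0.0835  0.7559] 0.148
sim 4 [-0.0045  0.3447 -0.0901  2.2724 -0.883   0.0696  0.7694] 0.148
n 3
[-0.65, 0.29, 0.77, 0.3, -0.4, 5.8]
[-0.61, 0.36, 0.78, 0.3, -0.4, 5.8]
[-0.57, 0.42, 0.78, 0.3, -0.4, 5.8]
```

Comfortable margins now. Going.

send_rows --motion '[-0.7,0.3,0.7,0.3,-0.4,5.8,-0.6,0.3,0.7,0.3,-0.4,5.8,-0.6,0.4,0.7,0.3,-0.4,5.8,0,0,0,0,0,0,0,0,0,0,0,0]'

```text
time: 15.4
tcp_pos: [0.4987, 0.0413, 0.2051]
tool_rot: [0.695, 0.678, 0.209, 0.116]
contact_force: [-0.2, 0.1, -4.7]
finger_gap: 0.58
```

```bash
python3 st.py 0; python3 -c "
from st import *
run(1,4)"
```

```text
t 15.4 shaft-frame dx dy mm [-3.1489  0.2972] h 58.759727121940905 phi -16.436720113347505 tilt xy deg [-2.3866  0.1375] gap 0.5800625668973575
 q [-0.1821  0.2523  0.1421  2.2645 -0.7225  0.2034  0.6026] F shaft [-2.5214  0.1107 -3.943 ] T [-0.0311  1.0851  0.0273]
sim 0 [-0.1764  0.2514  0.133   2.2656 -0.7298  0.1946  0.6155] 0.154
sim 1 [-0.1036  0.2974  0.039   2.2691 -0.8257  0.1382  0.7095] 0.151
sim 2 [-0.0615  0.3207 -0.0166  2.2703 -0.8684  0.107   0.7521] 0.15
sim 3 [-0.0345  0.3349 -0.0527  2.2709 -0.8915  0.087   0.7755] 0.149
sim 4 [-0.0159  0.3445 -0.0778  2.2712 -0.9057  0.0731  0.7901] 0.149
n 2
[0.03, 0.15, -0.07, -0.2, -0.0, -0.2]
[0.03, 0.15, -0.07, -0.2, -0.0, -0.2]
t 15.4 shaft-frame dx dy mm [-3.1489  0.2972] h 58.759727121940905 phi -16.436720113347505 tilt xy deg [-2.3866  0.1375] gap 0.5800625668973575
 q [-0.1821  0.2523  0.1421  2.2645 -0.7225  0.2034  0.6026] F shaft [-2.5214  0.1107 -3.943 ] T [-0.0311  1.0851  0.0273]
sim 1 [-0.1036  0.2974  0.039   2.2691 -0.8258  0.1382  0.7096] 0.151
sim 2 [-0.0615  0.3207 -0.0166  2.2703 -0.8685  0.107   0.7521] 0.15
sim 3 [-0.0345  0.3349 -0.0527  2.2709 -0.8916  0.087   0.7756] 0.149
sim 4 [-0.0159  0.3445 -0.0778  2.2712 -0.9058  0.0731  0.7902] 0.149
n 4
[0.02, 0.1, 0.47, -0.1, -0.0, -0.1]
[0.02, 0.1, 0.47, -0.1, -0.0, -0.1]
[0.02, 0.1, 0.47, -0.1, -0.0, -0.1]
[0.02, 0.09, 0.47, -0.1, -0.0, -0.1]
```

send_rows --motion '[0,0.15,0,-0.2,0,0,0,0.15,0.4,0,0,0,0,0.05,0.5,0,0,0,0,0,0.5,0,0,0,0,0,0.5,0,0,0,0,0,0,0,0,0]'

```text
time: 16.0
tcp_pos: [0.5105, 0.0449, 0.1886]
tool_rot: [0.693, 0.68, 0.21, 0.117]
contact_force: [0.5, -0.5, -5.2]
finger_gap: 0.575
```

```bash
python3 -c "
from st import *
run(3,3)"
```

```text
t 16.0 shaft-frame dx dy mm [-0.6867  0.6364] h 38.31656701941133 phi -16.14874554918107 tilt xy deg [-2.1593  0.1962] gap 0.5753082776819572
 q [-0.103   0.299   0.0374  2.2614 -0.7888  0.1462  0.6692] F shaft [-2.2797 -0.5844 -4.6624] T [-0.1015  1.0949  0.0504]
sim 3 [-0.0195  0.335  -0.0689  2.2722 -0.8643  0.0826  0.7507] 0.148
sim 4 [-0.0017  0.3448 -0.0931  2.2727 -0.8771  0.0687  0.7639] 0.147
n 3
[-0.01, 0.05, 0.48, -0.1, -0.0, -0.0]
[-0.01, 0.05, 0.48, -0.1, -0.0, -0.0]
[-0.01, 0.04, 0.48, -0.1, -0.0, -0.0]
```

No contact at h = 38, which is past the tip at 42. Continuing over the nose.

send_rows --motion '[0,0.05,0.4,0,0,0,0,0.05,0.4,0,0,0,0,0,0.3,0,0,0,0,0,0.2,0,0,0]'

```text
time: 16.4
tcp_pos: [0.5179, 0.0454, 0.1767]
tool_rot: [0.693, 0.679, 0.21, 0.117]
contact_force: [-0.8, 0.4, -4.2]
finger_gap: 0.579
```

```bash
python3 -c "
from st import *
run(4,3)"
```

```text
t 16.4 shaft-frame dx dy mm [-0.2943 -0.7619] h 24.353033750057755 phi -16.227604239474054 tilt xy deg [-2.1426  0.0935] gap 0.5792226862580687
 q [-0.0521  0.3321 -0.03    2.2587 -0.8212  0.1057  0.7006] F shaft [-2.6402  0.625  -3.2925] T [-0.0289  1.0883 -0.026 ]
sim 4 [ 0.0066  0.345  -0.102   2.2736 -0.8596  0.0662  0.7478] 0.146
n 3
[0.03, 0.01, 0.14, -0.1, -0.0, -0.1]
[0.03, 0.01, 0.14, -0.1, -0.0, -0.1]
[0.03, 0.01, 0.14, -0.1, -0.0, -0.1]
```

send_rows --motion '[0,0,0.2,-0.3,0,0,0,0,0.2,-0.3,0,0,0,0,0.2,-0.3,0,0,0,0,0.2,-0.2,0,0]'

```text
time: 16.8
tcp_pos: [0.5216, 0.0453, 0.1693]
tool_rot: [0.693, 0.676, 0.217, 0.125]
contact_force: [-0.5, -0.6, -4.3]
finger_gap: 0.58
```

```bash
python3 -c "
from st import *
rep()"
```

```text
t 16.8 shaft-frame dx dy mm [-0.9551 -1.834 ] h 16.19999167196124 phi -16.3286244386519 tilt xy deg [-1.0388 -0.3422] gap 0.579955973586454
 q [ 0.0433  0.354  -0.1589  2.2739 -0.8731  0.0277  0.7509] F shaft [-2.6756 -0.4498 -3.4614] T [-0.0863  1.2693 -0.0177]
```

No force at h = 16, below the 22 mm stop, so the bore seems to have meshed. q6 is near its limit, so I'll release and let it slide.

send_rows --motion '[0,0,0,0,0,0,0,0,0,0,0,0,0,0,0,0,0,0,0,0,0,0,0,0,0,0,0,0,0,0]' --jaw 1

```text
time: 17.3
tcp_pos: [0.5272, 0.0462, 0.1737]
tool_rot: [0.692, 0.675, 0.221, 0.129]
contact_force: [0.5, 0.5, -0.0]
finger_gap: 0.962
```

```bash
cat > chk.py <<'E'
from ovl import *
import sys
rep(); o=[]
for cam,(x,y,w) in(("scene",(280,180,90)),("top",(190,140,90))):
    im=read_camera(cam);c=cv2.resize(im[y:y+w,x:x+w],(400,400),interpolation=cv2.INTER_CUBIC)
    for h,col in((0,(0,255,0)),(.022,(0,0,255))):
        for L in(circ(.065,h+.016),circ(.065,h)):
            q=(proj(cam,SEAT+L@A.T)-[x,y]+.5)*400/w;cv2.polylines(c,[np.round(q).astype(int)],True,col,1)
    o.append(c)
cv2.imwrite(sys.argv[1],np.hstack(o))
E
python3 chk.py pics/c.png; date
```

```text
t 17.3 shaft-frame dx dy mm [ 6.1363 -2.3547] h 17.148225458555952 phi -16.23821249994258 tilt xy deg [-0.345  -0.4866] gap 0.9619708796440093
 q [ 0.0429  0.3516 -0.1607  2.2656 -0.8788  0.0252  0.756 ] F shaft [ 0.5521  0.3392 -0.337 ] T [-0.0059  0.5815  0.0435]
Fri Dec  4 17:53:59 UTC 2026
```

View pics/c.png

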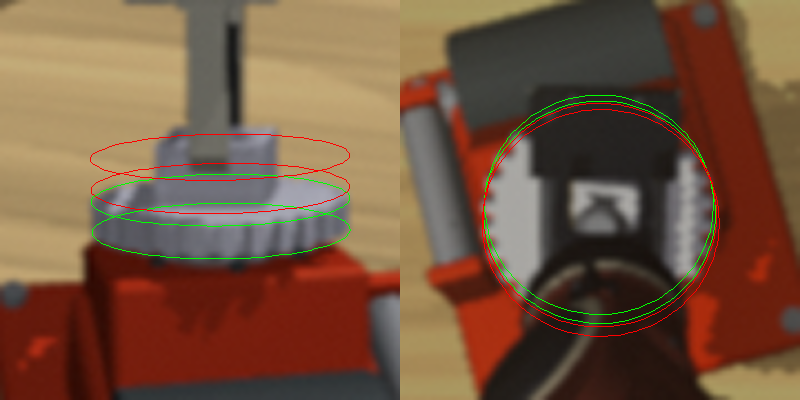

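The gear matches the "home" outline (green). Backing straight out.

send_rows --motion '[0,-0.3,-0.5,0,0,0,0,-0.2,-1,0,0,0,0,0,-2,0,0,0,0,0,-3,0,0,0,0,0,-3,0,0,0,0,0,-2,0,0,0,0,0,0,0,0,0]' --jaw 1

```text
time: 18.1
tcp_pos: [0.4626, 0.0317, 0.2736]
tool_rot: [0.693, 0.675, 0.221, 0.126]
contact_force: [0.3, 0.6, -0.3]
finger_gap: 0.996
```

```bash
python3 chk.py pics/d.png
```

```text
t 18.1 shaft-frame dx dy mm [-1.2182  0.3108] h 136.7856641549628 phi -16.467753043167512 tilt xy deg [-0.5837 -0.1979] gap 0.99570831661457
 q [-0.4694  0.0677  0.4575  2.26   -0.4345  0.3482  0.3273] F shaft [ 0.2165  0.4807 -0.4425] T [-0.0674  0.5536  0.0247]
```

View pics/d.png

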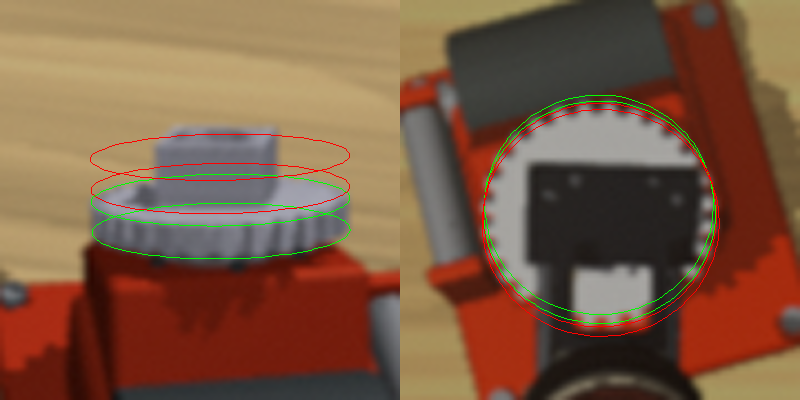

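It looks home to within about 1 px. To be sure, I'll set the jaws to straddle the bore and press lightly and symmetrically on the hub rim; contact is expected at rep h ≈ 24.5.

send_rows --motion '[0,0.1,2,0.2,0.4,0,0,0.05,3,0.2,0,0,0,0,2.5,0,0,0,0,0,1.2,0,0,0,0,0,0,0,0,0,0,0,0,0,0,0]' --jaw 0.45

```text
time: 18.8
tcp_pos: [0.5048, 0.0434, 0.1858]
tool_rot: [0.695, 0.676, 0.215, 0.115]
contact_force: [0.1, -1.2, 0.1]
finger_gap: 0.536
```

```bash
python3 -c "
from mv import *
rep(); p,m=shaft(-16,.03); line(p,m,3)"
```

```text
t 18.8 shaft-frame dx dy mm [-7.186   0.6837] h 38.8611092029604 phi -16.70844348917696 tilt xy deg [-1.7518  0.5318] gap 0.5355058878449221
 q [-0.1239  0.2978  0.0759  2.284  -1.0299  0.1493  0.9093] F shaft [-0.1742 -1.1525  0.183 ] T [-0.0117  0.5381  0.0166]
[0.05, 0.25, 0.29, -0.6, -0.0, -0.2]
[0.05, 0.24, 0.29, -0.6, -0.0, -0.2]
[0.05, 0.24, 0.29, -0.6, -0.0, -0.2]
```

send_rows --motion '[0.05,0.3,0.2,-0.6,0,-0.2,0.05,0.2,0.3,-0.6,0,-0.2,0,0.2,0.2,-0.4,0,0,0,0,0,0,0,0]'

```text
time: 19.2
tcp_pos: [0.5139, 0.044, 0.1833]
tool_rot: [0.691, 0.675, 0.224, 0.126]
contact_force: [0.8, 0.7, 0.1]
finger_gap: 0.451
```

```bash
python3 -c "
from mv import *
rep()"
```

```text
t 19.2 shaft-frame dx dy mm [-0.6603 -1.1261] h 32.18774013843848 phi -16.321068076883893 tilt xy deg [-0.1895 -0.031 ] gap 0.45123436700597597
 q [ 0.002   0.3139 -0.0909  2.287  -1.1333  0.0694  1.0155] F shaft [ 0.8349  0.4658 -0.3696] T [0.0009 0.5563 0.041 ]
```

send_rows --motion '[0,0.05,0.2,0,0,0,0,0,0.2,0,0,0,0,0,0.2,0,0,0]'

```text
time: 19.5
tcp_pos: [0.5174, 0.0447, 0.1791]
tool_rot: [0.691, 0.675, 0.224, 0.127]
contact_force: [-0.4, -0.1, 0.5]
finger_gap: 0.449
```

```bash
python3 -c "
from mv import *
rep()"
```

```text
t 19.5 shaft-frame dx dy mm [ 0.2827 -1.3095] h 26.76595993843472 phi -16.26351294704952 tilt xy deg [-0.1131 -0.0864] gap 0.4485917239448875
 q [ 0.0412  0.3285 -0.1449  2.2844 -1.1649  0.0438  1.0477] F shaft [-0.0868  0.0413  0.6581] T [-0.0628  0.5996 -0.0287]
```

send_rows --motion '[0,0,0.15,0,0,0,0,0,0.15,0,0,0]'

```text
time: 19.7
tcp_pos: [0.5184, 0.0451, 0.1774]
tool_rot: [0.691, 0.675, 0.225, 0.128]
contact_force: [-18.6, -4.8, 29.9]
finger_gap: 0.447
```

send_rows --motion '[0,0,0.15,0,0,0,0,0,0.1,0,0,0]'

```text
time: 19.9
tcp_pos: [0.5182, 0.045, 0.1776]
tool_rot: [0.69, 0.675, 0.226, 0.129]
contact_force: [-5.4, -1.5, 7.6]
finger_gap: 0.453
```

```bash
python3 -c "
from mv import *
rep()"
```

```text
t 19.9 shaft-frame dx dy mm [ 0.3369 -1.2047] h 25.054358013023506 phi -16.230260874344552 tilt xy deg [ 0.1638 -0.1441] gap 0.45263303356883416
 q [ 0.0859  0.3353 -0.2044  2.2872 -1.258   0.0177  1.1417] F shaft [-1.0633 -0.0054  9.384 ] T [0.065  0.8092 0.025 ]
```

Solid contact at 25.0 mm against the 24.5 mm expected, unmoved under about 35 N, so the gear is home. Retracting.

send_rows --motion '[0,0,-1,0,0,0,0,0,-2,0,0,0,0,0,-3,0,0,0,0,0,-3,0,0,0,0,0,-2,0,0,0,0,0,0,0,0,0,0,0,0,0,0,0]'

```text
time: 20.6
tcp_pos: [0.4625, 0.0307, 0.2742]
tool_rot: [0.691, 0.675, 0.226, 0.125]
contact_force: [-0.0, 0.9, -0.4]
finger_gap: 0.45
```

```bash
python3 chk.py pics/e.png; python3 -c "
from h import *
for c in('scene','top'):
    read_camera(c)
    for n in('spare_mid','jar','die'): print(c,n,[(np.round(d['xy'],1),round(d['score'],2)) for d in spot_point(c,n)][:2])
s=sense();print(s['contact_force'],s['qd'])"
```

```text
t 20.6 shaft-frame dx dy mm [-1.1956 -0.6088] h 137.51999524831027 phi -16.390189477007606 tilt xy deg [-0.011  0.163] gap 0.45036771303393586
 q [-0.609   0.0686  0.6218  2.2689 -0.5239  0.3514  0.4297] F shaft [-0.0222  0.8762 -0.5058] T [-0.0581  0.5691  0.0321]
scene spare_mid [(array([434.3, 249. ]), 0.81)]
scene jar [(array([448.2, 343.4]), 0.75)]
scene die [(array([146.6, 287.3]), 0.55)]
top spare_mid [(array([141.5, 235.9]), 0.62)]
top jar [(array([141.9, 149.4]), 0.59)]
top die [(array([374. , 156.7]), 0.8)]
[ 0.09423322 -0.45875911  0.74955087] [-0.00923303 -0.00664278  0.00291572 -0.00117301  0.0035106  -0.00039397
 -0.00284449]
```

View pics/e.png

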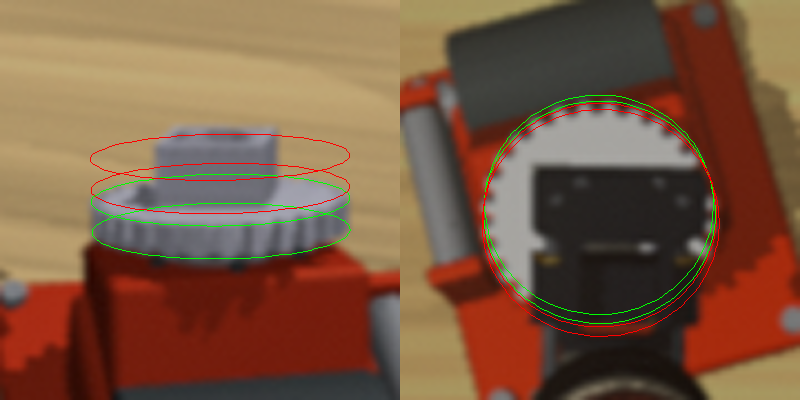

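The gear sits home and unchanged, the gripper is clear, and the bystanders are where they were. Handing in.

```bash
python3 -c "
from cell import *
print(finish_job())"
```

```text
the job is handed in; nothing more can be done
None
```

The large gear is on the splined shaft, hub outwards and released. My checks put it home against the collar. The job was handed in at about 21 s of the 64 s allowed, and no verdict was reported.

**What I did:**
- I gripped the hub across both pairs of flats to centre it.
- I estimated the spline angle from the images at about −16° and lowered the gear over the nose at that angle. It passed the spline ends without contact, so no turning search was needed.
- I let go about 16 mm above the collar, because joint 6 was close to its range limit. The gear slid the rest of the way by itself.
- Working around that joint limit cost some detour moves with the gear in hand.

**Last checks:**
- **Seating:** I pressed on the hub rim with about 35 N. The fingers stopped 0.5 mm above the height expected for a fully home gear, and the gear did not move.
- **Scene picture:** It matches the predicted home outline within about 1 pixel.
- **Top picture:** The gear appears 1 pixel or so towards the robot from the prediction. I put this down to error in my collar estimate. The position limit across the shaft (4 mm) was not measured more finely than that.
- **Gripper and bystanders:** The gripper was about 110 mm clear of the gear, with no contact force beyond noise. The small gear, jar and die are in the same places within the detection scatter of up to about 4 pixels.

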